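# Restock the tape pegs and hang up the hand tools

### The job

Clear the spent cardboard cores off the pegs of the bench rack and put them into the open waste box, and leave every full tape roll and both steel tools (by the ring eye) hanging on the rack's pegs, one thing to a peg. Any free peg will do; leave the waste box upright and the other things on the bench where they are.

Things in the scene. Friction and masses are not known exactly. Their poses are not given: they have to be found in the camera images.
- rack: Fixed peg rack: a white perforated upright board 480 mm wide, 12 mm thick, from 50 to 170 mm high, on two low feet. Origin on the table below the middle of its front face; local y along the board, local -x points out of its front, away from the robot (the rack turns its back to the robot). Five slanting pegs in a row on its front, 95 mm apart.
- peg0: Peg 0 of the rack (0 rightmost seen from the robot): steel rod 8 mm thick, 85 mm long, slanting up at 45 degrees, away from the robot. Origin at its root on the board face, 150 mm above the table; local z along the peg to the tip (z = 85 mm), local y along the board. A fixed black stop flange, 34 mm wide and 4 mm thick, sits at z = 22 to 26 mm; things hang outside it.
- peg1: Peg 1 of the rack (0 rightmost seen from the robot): steel rod 8 mm thick, 85 mm long, slanting up at 45 degrees, away from the robot. Origin at its root on the board face, 150 mm above the table; local z along the peg to the tip (z = 85 mm), local y along the board. A fixed black stop flange, 34 mm wide and 4 mm thick, sits at z = 22 to 26 mm; things hang outside it.
- peg2: Peg 2 of the rack (0 rightmost seen from the robot): steel rod 8 mm thick, 85 mm long, slanting up at 45 degrees, away from the robot. Origin at its root on the board face, 150 mm above the table; local z along the peg to the tip (z = 85 mm), local y along the board. A fixed black stop flange, 34 mm wide and 4 mm thick, sits at z = 22 to 26 mm; things hang outside it.
- peg3: Peg 3 of the rack (0 rightmost seen from the robot): steel rod 8 mm thick, 85 mm long, slanting up at 45 degrees, away from the robot. Origin at its root on the board face, 150 mm above the table; local z along the peg to the tip (z = 85 mm), local y along the board. A fixed black stop flange, 34 mm wide and 4 mm thick, sits at z = 22 to 26 mm; things hang outside it.
- peg4: Peg 4 of the rack (0 rightmost seen from the robot): steel rod 8 mm thick, 85 mm long, slanting up at 45 degrees, away from the robot. Origin at its root on the board face, 150 mm above the table; local z along the peg to the tip (z = 85 mm), local y along the board. A fixed black stop flange, 34 mm wide and 4 mm thick, sits at z = 22 to 26 mm; things hang outside it.
- roll0: Full roll of black tape lying flat on the bench: outer diameter 66 mm, hole diameter 38 mm, 20 mm thick. Origin at the middle of its hole (10 mm above its underside), local z along the hole's axis. 60 g. May be absent.
- roll1: Full roll of black tape lying flat on the bench: outer diameter 66 mm, hole diameter 38 mm, 20 mm thick. Origin at the middle of its hole (10 mm above its underside), local z along the hole's axis. 60 g. May be absent.
- roll2: Full roll of black tape lying flat on the bench: outer diameter 66 mm, hole diameter 38 mm, 20 mm thick. Origin at the middle of its hole (10 mm above its underside), local z along the hole's axis. 60 g. May be absent.
- core0: Spent brown cardboard tape core (empty ring) hanging on one of the pegs at the start: outer diameter 48 mm, hole diameter 38 mm, 20 mm thick. Origin at the middle of its hole, local z along the hole's axis. 20 g. May be absent.
- core1: Spent brown cardboard tape core (empty ring) hanging on one of the pegs at the start: outer diameter 48 mm, hole diameter 38 mm, 20 mm thick. Origin at the middle of its hole, local z along the hole's axis. 20 g. May be absent.
- core2: Spent brown cardboard tape core (empty ring) hanging on one of the pegs at the start: outer diameter 48 mm, hole diameter 38 mm, 20 mm thick. Origin at the middle of its hole, local z along the hole's axis. 20 g. May be absent.
- spanner: Steel open-ended spanner, about 125 mm long, lying flat: shank 14 mm wide, 8 mm thick, x = -36 to +30 mm; ring eye centred at x = +45 mm (hole 22 mm, outside 34 mm, 8 mm thick). Origin on the underside, mid-shank, near the balance point; local x towards the eye, z up. 60 g. The fork-like open jaw, 28 mm wide, is at the other end, from x = -34 to -63 mm.
- scraper: Steel scraper, about 125 mm long, lying flat: shank 14 mm wide, 8 mm thick, x = -36 to +30 mm; ring eye centred at x = +45 mm (hole 22 mm, outside 34 mm, 8 mm thick). Origin on the underside, mid-shank, near the balance point; local x towards the eye, z up. 60 g. The flat rectangular blade, 34 mm wide and 6 mm thick, is at the other end, from x = -33 to -63 mm.
- spanner_eye (a point): Centre of the hole of the spanner's ring eye (45 mm from the body's origin along local x, 4 mm above the underside).
- scraper_eye (a point): Centre of the hole of the scraper's ring eye (45 mm from the body's origin along local x, 4 mm above the underside).
- bin: Open cardboard waste box, loose, 120 x 120 mm and 60 mm high, walls and floor about 4 to 5 mm. Origin at the centre of its underside.
- flux: Bystander: small white bottle, 36 mm in diameter, 75 mm high. Origin at the centre of its underside.
- parts_box: Bystander: clear flat parts box, 60 x 85 x 22 mm. Origin at the centre of its underside.
- driver: Bystander: screwdriver lying on the bench, 150 mm long. Origin at the centre of its underside (of its length).
- board: Bystander: small green circuit board, 50 x 75 mm, 12 mm high. Origin at the centre of its underside.
- wick: Bystander: low grey jar, 48 mm in diameter, 30 mm high. Origin at the centre of its underside.
- brick: Bystander: black power brick, 50 x 90 x 30 mm. Origin at the centre of its underside.

How it is judged (in metres and radians):
At the end, for the whole second after the job is handed in: Every roll present and both tools at rest on pegs, one each (hole centre within 19 mm, eye centre within 12 mm of the peg's axis, 15 to 75 mm from its root); every core in the waste box (centre within 60 mm of its middle each way, below the rim); box upright within 0.15 rad (((x of roll0 in the frame of peg0 between -0.019 and 0.019 m and y of roll0 in the frame of peg0 between -0.019 and 0.019 m and z of roll0 in the frame of peg0 between 0.015 and 0.075 m) or (x of roll0 in the frame of peg1 between -0.019 and 0.019 m and y of roll0 in the frame of peg1 between -0.019 and 0.019 m and z of roll0 in the frame of peg1 between 0.015 and 0.075 m) or (x of roll0 in the frame of peg2 between -0.019 and 0.019 m and y of roll0 in the frame of peg2 between -0.019 and 0.019 m and z of roll0 in the frame of peg2 between 0.015 and 0.075 m) or (x of roll0 in the frame of peg3 between -0.019 and 0.019 m and y of roll0 in the frame of peg3 between -0.019 and 0.019 m and z of roll0 in the frame of peg3 between 0.015 and 0.075 m) or (x of roll0 in the frame of peg4 between -0.019 and 0.019 m and y of roll0 in the frame of peg4 between -0.019 and 0.019 m and z of roll0 in the frame of peg4 between 0.015 and 0.075 m)) and ((x of roll1 in the frame of peg0 between -0.019 and 0.019 m and y of roll1 in the frame of peg0 between -0.019 and 0.019 m and z of roll1 in the frame of peg0 between 0.015 and 0.075 m) or (x of roll1 in the frame of peg1 between -0.019 and 0.019 m and y of roll1 in the frame of peg1 between -0.019 and 0.019 m and z of roll1 in the frame of peg1 between 0.015 and 0.075 m) or (x of roll1 in the frame of peg2 between -0.019 and 0.019 m and y of roll1 in the frame of peg2 between -0.019 and 0.019 m and z of roll1 in the frame of peg2 between 0.015 and 0.075 m) or (x of roll1 in the frame of peg3 between -0.019 and 0.019 m and y of roll1 in the frame of peg3 between -0.019 and 0.019 m and z of roll1 in the frame of peg3 between 0.015 and 0.075 m) or (x of roll1 in the frame of peg4 between -0.019 and 0.019 m and y of roll1 in the frame of peg4 between -0.019 and 0.019 m and z of roll1 in the frame of peg4 between 0.015 and 0.075 m)) and ((x of roll2 in the frame of peg0 between -0.019 and 0.019 m and y of roll2 in the frame of peg0 between -0.019 and 0.019 m and z of roll2 in the frame of peg0 between 0.015 and 0.075 m) or (x of roll2 in the frame of peg1 between -0.019 and 0.019 m and y of roll2 in the frame of peg1 between -0.019 and 0.019 m and z of roll2 in the frame of peg1 between 0.015 and 0.075 m) or (x of roll2 in the frame of peg2 between -0.019 and 0.019 m and y of roll2 in the frame of peg2 between -0.019 and 0.019 m and z of roll2 in the frame of peg2 between 0.015 and 0.075 m) or (x of roll2 in the frame of peg3 between -0.019 and 0.019 m and y of roll2 in the frame of peg3 between -0.019 and 0.019 m and z of roll2 in the frame of peg3 between 0.015 and 0.075 m) or (x of roll2 in the frame of peg4 between -0.019 and 0.019 m and y of roll2 in the frame of peg4 between -0.019 and 0.019 m and z of roll2 in the frame of peg4 between 0.015 and 0.075 m)) and ((x of spanner_eye in the frame of peg0 between -0.012 and 0.012 m and y of spanner_eye in the frame of peg0 between -0.012 and 0.012 m and z of spanner_eye in the frame of peg0 between 0.015 and 0.075 m) or (x of spanner_eye in the frame of peg1 between -0.012 and 0.012 m and y of spanner_eye in the frame of peg1 between -0.012 and 0.012 m and z of spanner_eye in the frame of peg1 between 0.015 and 0.075 m) or (x of spanner_eye in the frame of peg2 between -0.012 and 0.012 m and y of spanner_eye in the frame of peg2 between -0.012 and 0.012 m and z of spanner_eye in the frame of peg2 between 0.015 and 0.075 m) or (x of spanner_eye in the frame of peg3 between -0.012 and 0.012 m and y of spanner_eye in the frame of peg3 between -0.012 and 0.012 m and z of spanner_eye in the frame of peg3 between 0.015 and 0.075 m) or (x of spanner_eye in the frame of peg4 between -0.012 and 0.012 m and y of spanner_eye in the frame of peg4 between -0.012 and 0.012 m and z of spanner_eye in the frame of peg4 between 0.015 and 0.075 m)) and ((x of scraper_eye in the frame of peg0 between -0.012 and 0.012 m and y of scraper_eye in the frame of peg0 between -0.012 and 0.012 m and z of scraper_eye in the frame of peg0 between 0.015 and 0.075 m) or (x of scraper_eye in the frame of peg1 between -0.012 and 0.012 m and y of scraper_eye in the frame of peg1 between -0.012 and 0.012 m and z of scraper_eye in the frame of peg1 between 0.015 and 0.075 m) or (x of scraper_eye in the frame of peg2 between -0.012 and 0.012 m and y of scraper_eye in the frame of peg2 between -0.012 and 0.012 m and z of scraper_eye in the frame of peg2 between 0.015 and 0.075 m) or (x of scraper_eye in the frame of peg3 between -0.012 and 0.012 m and y of scraper_eye in the frame of peg3 between -0.012 and 0.012 m and z of scraper_eye in the frame of peg3 between 0.015 and 0.075 m) or (x of scraper_eye in the frame of peg4 between -0.012 and 0.012 m and y of scraper_eye in the frame of peg4 between -0.012 and 0.012 m and z of scraper_eye in the frame of peg4 between 0.015 and 0.075 m)) and distance between roll0 and roll1 above 0.05 m and distance between each of roll0, roll1 and roll2 above 0.05 m and distance between each of roll0, roll1, roll2 and spanner_eye above 0.05 m and distance between each of roll0, roll1, roll2, spanner_eye and scraper_eye above 0.05 m and x of core0 in the frame of bin between -0.06 and 0.06 m and y of core0 in the frame of bin between -0.06 and 0.06 m and z of core0 in the frame of bin between 0 and 0.06 m and x of core1 in the frame of bin between -0.06 and 0.06 m and y of core1 in the frame of bin between -0.06 and 0.06 m and z of core1 in the frame of bin between 0 and 0.06 m and x of core2 in the frame of bin between -0.06 and 0.06 m and y of core2 in the frame of bin between -0.06 and 0.06 m and z of core2 in the frame of bin between 0 and 0.06 m and angle between bin's own z axis and vertical below 0.15 rad and linear speed of each of roll0, roll1, roll2, spanner, scraper, core0, core1, core2 below 0.03 m/s); the robot touches nothing.
It fails at once if a bystander is moved more than 40 mm (distance of any of flux, parts_box, driver, board, wick, brick from where it was at the start of the episode above 0.04 m).
Of core0, core1, core2 only 2 to 3 are there at a start; the rules pass over those that are not, and their reading is None.
Of roll0, roll1, roll2 only 2 to 3 are there at a start; the rules pass over those that are not, and their reading is None.
At some moment in a run one of roll0, roll1, roll2, spanner, scraper, bin may be knocked a few centimetres aside while the robot is not near it.
It also fails if it takes over 208 s, if anything falls off the work surface, if the arm or the gripper's body presses on something with over 40 N, if the wrist force passes 120 N, or if a joint passes its speed limit or range.

### The arm

A 6-joint arm with a two-finger parallel gripper is mounted at the origin on the work surface. World frame = base frame: x ahead of the robot, y to its left, z up, the work surface at z = 0. Lengths are in m, angles in degrees, forces in N, time in s.
With the tool pointing down it reaches from about 0.375 to 0.9 m from the base axis. Payload 3.1 kg.
Tool frame: the origin (TCP) lies at the very end of the fingers, on their centre line; the grasp point (between the pads) lies 19 mm behind it; z points along the fingers, y is the line along which they close (so a half turn about z gives the same grasp; the last joint's range is limited). The gripper opens to 87 mm and grips with 3 to 60 N. Pads are 19 mm wide; open, the fingers measure 117 mm over their backs; the gripper's body (75 mm by 190 mm) begins 51 mm behind the grasp point.
Start: joints at [53.256, 30.224, 82.088, -0, 67.689, -10.227], TCP at [0.279, 0.559, 0.223] pointing down, gripper open.
Joint ranges: [-176.69, 176.69], [-43.24, 126.21], [12.49, 139.97], [-82, 262], [0, 151.66], [-163.58, 163.58]. Speed limits (degrees/s): [159.86, 159.86, 180, 180, 180, 180].

### API

Orientations are given as a 3x3 rotation matrix whose columns are the frame's x, y, z axes.
In Python, from rig import readout, viewer, ticket gives the robot as it stands.
- The arm moves only by the tool send_rows, never from a script. Its argument "moves" is a list of rows, each a list of 6 numbers: the shift along the tool's x, y, z in units of 250 mm (1.0 is 250 mm), then the turn, a rotation vector about the tool's x, y, z in units of 90 degrees (1.0 is 90 degrees). A call has 1 to 12 rows; each row is the pose to reach, as a shift and turn from the pose commanded when the call began, along the tool's axes at that moment; what a row does not reach only later rows make up. A row lasts 1/10 s, in which the tool goes at most 50 mm and 8.59 degrees, less where a joint would pass 70% of its speed; a pose out of reach is approached as far as the arm can. A call with a number of a shift or a turn outside -1 to 1 is refused whole. A call with a gripper value outside its range is refused whole. "grip" is the opening, from 0 (shut) to 1 (fully open), set as the call begins (left out, the last holds). The fingers move at their own pace and stop on an object; the grip force is fixed at half the most. Time passes only in rows, so rows that repeat a pose let the fingers close. It gives the time, the measured TCP pose, the force, the opening and the grip force at its end, in the units of the state.
- readout.read_state(): the state, without advancing time (a new reading comes with each control period).
- viewer.capture(name): name is "scene" or "top" or "wrist"; returns (picture, depth): 400x640x3 uint8, red, green, blue; 400x640 float32, m along the optical axis (not along the pixel's ray), 0 where there is no reading.
- viewer.camera_info(name): a dict with "fx", "fy", "cx", "cy" (pixels), "R" (3x3) and "t" (3): a world point X has camera coordinates R X + t; the wrist camera has in their place "tool_from_camera" (4x4, takes a point from camera to tool coordinates, whose origin is the TCP and whose axes are the flange's). Camera axes: x right, y down, z forward; pixel columns grow to the right and rows downward; lengths in m; the calibration is good to about 2 mm. The wrist camera is an equidistant fisheye: a pixel r from the principal point sees the ray r / f radians off the axis. A picture is of the moment at which its call begins: read the wrist's pose just before it. camera_info takes no time and is no camera call.
- ticket.hand_in(): hands the job in; it is judged then, once.
The state is a dict: "time_s": time; "joint_positions": joint angles; "qvel": joint speeds; "tau": joint torques, N m; "position": TCP position; "tcp_rot": TCP orientation; "force": force on the tool from outside, world axes, zero at the start; "moment": the same for the moment, N m; "opening": opening from 0.0 (shut) to 1.0 (fully open); "grasp_force": force on a finger pad.
Only numpy, scipy, OpenCV 4.12 (cv2) and the standard library are available. Lean on these libraries where they do the work, as an engineer would, in place of code of your own. Each camera call takes 0.05 s, during which the arm holds its last target. There are 200 camera calls.

## Working session

There is one attempt and no reset: what is moved stays moved. The work goes in short steps, Python scripts to look and compute and a tool call to move; the robot and the scene stay as the last step left them, time stands still between calls to the robot, and variables do not carry over. Pictures are saved under pics/ and viewed, at most 14 in all, crops included, and the job is handed in when it is done.

Besides the shell and the picture viewer there is one more tool, called after "Call:" as name(argument=value, ...) on one line, values as JSON. send_rows: Moves the arm, as the interface text tells. Shifts and turns lie within -1 to 1; 1 stands for 250 mm of shift or 90 degrees of turn. Its arguments: {"type":"object","properties":{"moves":{"type":"array"},"grip":{"type":"number"}},"required":["moves"]}

```bash
ls; mkdir -p pics; python3 - <<'E'
from rig import readout, viewer
import cv2, numpy as np
s=readout.read_state(); print(s)
for n in ("scene","top"):
    p,d=viewer.capture(n); np.savez(f"pics/{n}0.npz",p=p,d=d)
    cv2.imwrite(f"pics/{n}0.png",p[:,:,::-1]); i=viewer.camera_info(n);print(n,{k:np.round(v,4).tolist() for k,v in i.items()})
print(viewer.camera_info("wrist"))
E
```

```text
pics
{'time_s': 0.0, 'joint_positions': array([ 5.32548672e+01,  3.02791317e+01,  8.21515401e+01,  1.14732178e-03,
        6.76875624e+01, -1.02287109e+01]), 'qvel': array([ 0.00716843, -0.00847542, -0.06162994, -0.06451926,  0.00422872,
       -0.00722176]), 'tau': array([ 6.09532599e-04, -4.40040600e+01, -1.76594442e+01,  6.33005239e-02,
        5.83419052e-02, -1.68574493e-04]), 'position': array([0.27860457, 0.55871148, 0.22159673]), 'tcp_rot': array([[-8.94802794e-01,  4.46459851e-01, -1.24939073e-03],
       [ 4.46461433e-01,  8.94801370e-01, -1.64246820e-03],
       [ 3.84660427e-04, -2.02748991e-03, -9.99997871e-01]]), 'force': array([0.04491774, 0.07437075, 0.59932115]), 'moment': array([-0.06672843, -0.00151735, -0.01478675]), 'grasp_force': 0.0, 'opening': 1.0014426077012806}
scene {'fx': 376.0173, 'fy': 376.0173, 'cx': 318.4808, 'cy': 202.6466, 'R': [[0.1955, 0.9806, -0.0096], [0.7317, -0.1524, -0.6644], [-0.653, 0.1229, -0.7473]], 't': [-0.1104, -0.2973, 1.4933]}
top {'fx': 512.6388, 'fy': 512.6388, 'cx': 318.9749, 'cy': 204.7405, 'R': [[0.0174, -0.9998, -0.0125], [-0.9807, -0.0146, -0.1951], [0.1949, 0.0156, -0.9807]], 't': [-0.0012, 0.5429, 1.4107]}
{'fx': 309.70691628693146, 'fy': 309.70691628693146, 'cx': 314.4021730439805, 'cy': 196.52021532170946, 'tool_from_camera': array([[ 6.29843960e-04, -9.53884296e-01, -3.00173870e-01,
         8.25652384e-02],
       [ 9.99999797e-01,  6.28558733e-04,  1.00846645e-04,
         1.52685377e-03],
       [ 9.24808770e-05, -3.00173873e-01,  9.53884499e-01,
        -1.62141184e-01],
       [ 0.00000000e+00,  0.00000000e+00,  0.00000000e+00,
         1.00000000e+00]])}
```

View pics/top0.png

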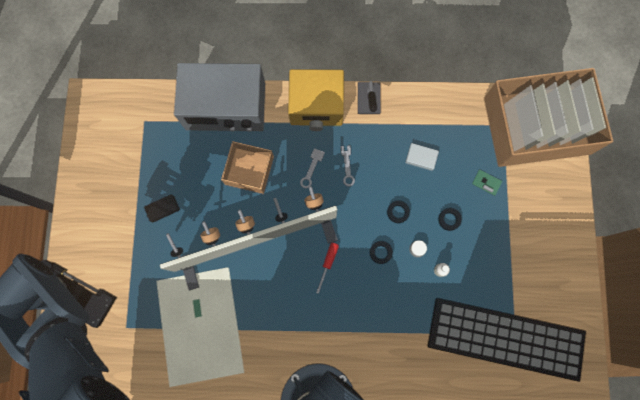

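View pics/scene0.png

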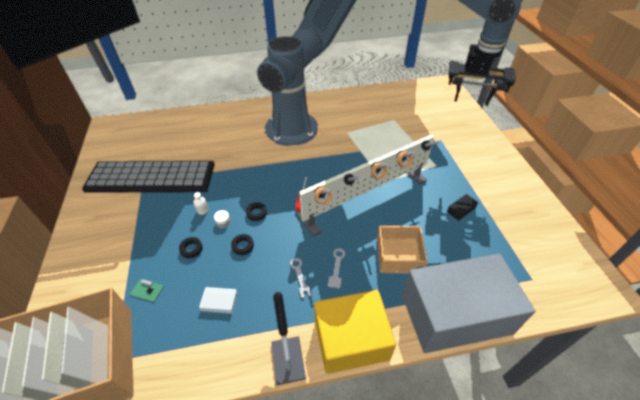

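Rack at left (board top from (162,267) to (337,212)). Cores hang at about (210,234), (245,222) and (313,200). Pegs at (175,243) and (281,208) are free. Rolls lie at (398,211), (450,218) and (381,252), with the scraper eye at (306,183), the spanner eye at (348,181) and the bin at (247,167).

```bash
cat > h.py <<'E'
import numpy as np, cv2
from rig import readout, viewer
def plane(name,uv,z):
    "pixel -> world on height z (fixed cameras)"
    i=viewer.camera_info(name); C=-i["R"].T@i["t"]
    r=i["R"].T@np.array([(uv[0]-i["cx"])/i["fx"],(uv[1]-i["cy"])/i["fy"],1])
    return C+r*(z-C[2])/r[2]
def cloud(name,d):
    i=viewer.camera_info(name); v,u=np.mgrid[:400,:640]
    P=np.dstack([(u-i["cx"])/i["fx"]*d,(v-i["cy"])/i["fy"]*d,d])
    return (P-i["t"])@i["R"]
def proj(name,X):
    i=viewer.camera_info(name); c=i["R"]@np.asarray(X)+i["t"]
    return np.array([i["fx"]*c[0]/c[2]+i["cx"],i["fy"]*c[1]/c[2]+i["cy"]])
E
python3 - <<'E'
from h import *
z=np.load("pics/top0.npz"); p,d=z["p"],z["d"]; W=cloud("top",d)
cv2.imwrite("pics/c1.png",cv2.resize(p[130:280,150:410],None,fx=3,fy=3,interpolation=cv2.INTER_CUBIC)[:,:,::-1])
# rack top edge: white pts near z .17
m=(abs(W[...,2]-.168)<.012)&(p.min(2)>120); v,u=np.nonzero(m); k=(u>155)&(u<345)&(v>200)&(v<275)
P=W[v[k],u[k]]; print(len(P),P.min(0),P.max(0)); c=P.mean(0); _,s,V=np.linalg.svd((P-c)[:,:2]); print(c,s,V[0], ((P-c)[:,:2]@V[0]).min(),((P-c)[:,:2]@V[0]).max())
for n,q in dict(core4=(210,234),core2=(245,222),core0=(313,200),bin=(247,167),scr=(306,183),spn=(348,181),r0=(398,211),r1=(450,218),r2=(381,252)).items(): print(n,W[q[1],q[0]].round(3))
E
```

```text
890 [ 0.34804029 -0.03929599  0.1562256 ] [0.5166508  0.41165124 0.17977828]
[0.43004471 0.19397542 0.16998449] [4.19910711 0.13439799] [-0.33518227  0.9421533 ] -0.24689571612720695 0.2317638947334958
core4 [0.435 0.284 0.189]
core2 [0.468 0.195 0.188]
core0 [0.528 0.021 0.189]
bin [0.666 0.227 0.001]
scr [0.619 0.048 0.001]
spn [ 0.627 -0.077 -0.   ]
r0 [ 0.538 -0.225  0.001]
r1 [ 0.52  -0.378 -0.002]
r2 [ 0.416 -0.174  0.003]
```

View pics/c1.png

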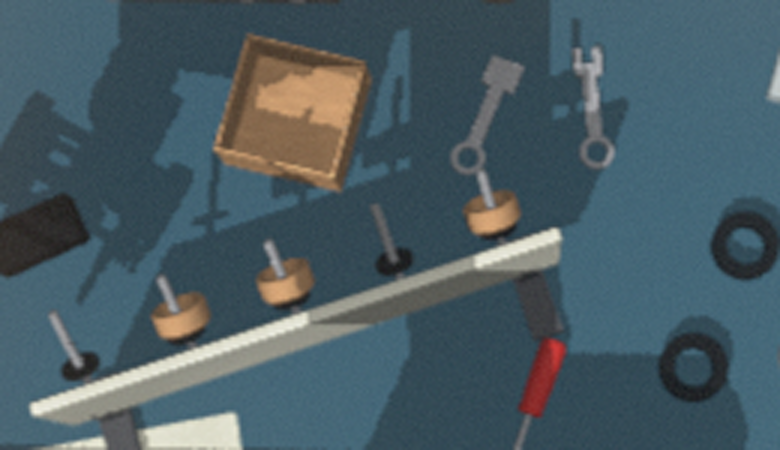

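The crop shows peg tips at (52,314), (162,278), (267,243), (377,206) and (484,175), and cores sitting at the flanges. The tool eyes are at (467,157) and (597,152), and the bin rim corners at (250,37), (370,70), (340,188) and (217,152).

```bash
python3 - <<'E'
from h import *
f=lambda x,y,z,n="top": plane(n,(150+(x-1)/3,130+(y-1)/3),z)
T=np.array([f(*q,.207) for q in [(484,175),(377,206),(267,243),(162,278),(52,314)]]); print(T.round(4)); 
print(np.linalg.norm(np.diff(T,axis=0),axis=1))
dy=T[4]-T[0]; a=dy/np.linalg.norm(dy); print("board dir",a, "mean tip",T.mean(0))
F=np.array([f(80,365,.169),f(394,261,.169)]);print("flanges",F)
B=np.array([f(*q,.06) for q in [(250,37),(370,70),(340,188),(217,152)]]);print("bin",B.round(3),B.mean(0))
E=[f(467,157,.004),f(597,152,.004)];S=[f(503,75,.004),f(588,68,.004)];print("eyes",E,"\nends",S)
R=[f(744,245,.02),f(693,367,.02),plane("top",(450,218),.02)];print("rolls",R)
E
```

```text
[[0.5559 0.0264 0.207 ]
 [0.5274 0.1172 0.207 ]
 [0.4939 0.2097 0.207 ]
 [0.4624 0.2973 0.207 ]
 [0.4302 0.3885 0.207 ]]
[0.09512055 0.09838542 0.09312774 0.09668732]
board dir [-0.32774737  0.9447654   0.        ] mean tip [0.49396249 0.20780917 0.207     ]
flanges [[0.39143589 0.37286389 0.169     ]
 [0.48660231 0.10457825 0.169     ]]
bin [[0.725 0.262 0.06 ]
 [0.693 0.144 0.06 ]
 [0.575 0.168 0.06 ]
 [0.609 0.288 0.06 ]] [0.65043445 0.21539103 0.06      ]
eyes [array([0.62120745, 0.05027381, 0.004     ]), array([ 0.62816723, -0.07880771,  0.004     ])] 
ends [array([0.70642812, 0.01601742, 0.004     ]), array([ 0.71490169, -0.06924407,  0.004     ])]
rolls [array([ 0.53336575, -0.22114668,  0.02      ]), array([ 0.41407803, -0.17104352,  0.02      ]), array([ 0.5159911 , -0.37227934,  0.02      ])]
```

```bash
python3 - <<'E'
from h import *
z=np.load("pics/scene0.npz"); p,d=z["p"],z["d"]
cv2.imwrite("pics/c2.png",cv2.resize(p[130:230,290:440],None,fx=5,fy=5,interpolation=cv2.INTER_CUBIC)[:,:,::-1])
b=np.array([-.331,.9436,0]);n=np.array([.9436,.331,0]);
for nm in("scene","top"):
    z=np.load(f"pics/{nm}0.npz");p,d=z["p"].astype(int),z["d"];W=cloud(nm,d)
    for i in (0,2,3):
        L=W-(np.array([.4373,.1879,.15])+(i-2)*.095*b)
        m=(p[...,0]-p[...,2]>35)&(abs(L@b)<.04)&(abs(L@n-.03)<.05)&(abs(L[...,2])<.06)
        q=np.c_[L[m]@b,L[m]@n,L[m][:,2]]; print(nm,i,len(q),"min",np.percentile(q,3,0).round(3),"med",np.median(q,0).round(3),"max",np.percentile(q,97,0).round(3))
E
```

```text
scene 0 178 min [-0.024  0.011 -0.004] med [-0.003  0.037  0.016] max [0.02  0.055 0.037]
scene 2 169 min [-0.024  0.002 -0.005] med [-0.003  0.035  0.015] max [0.024 0.052 0.038]
scene 3 163 min [-0.024  0.011 -0.004] med [-0.004  0.035  0.015] max [0.02  0.053 0.037]
top 0 168 min [-0.019  0.016  0.002] med [0.003 0.028 0.03 ] max [0.021 0.05  0.041]
top 2 175 min [-0.02   0.014  0.001] med [-0.001  0.027  0.03 ] max [0.021 0.048 0.041]
top 3 177 min [-0.02   0.014  0.001] med [-0.002  0.026  0.03 ] max [0.02  0.048 0.041]
```

View pics/c2.png

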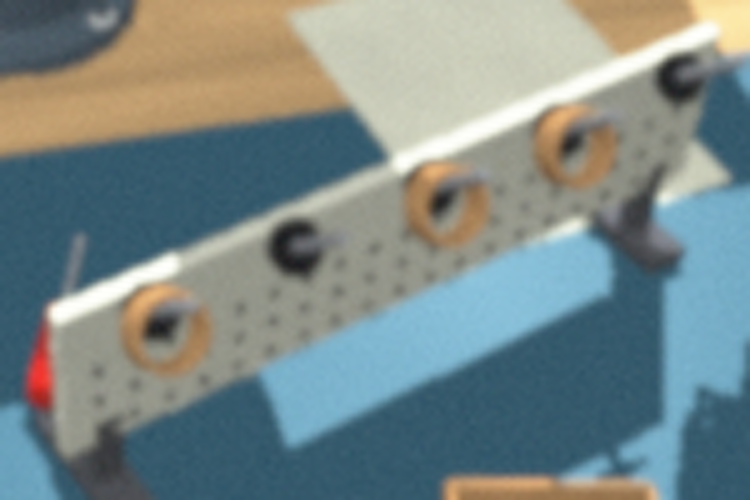

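```bash
cat >> h.py <<'E'
from scipy.spatial.transform import Rotation as Ro
b=np.array([-.331,.9436,0]); b/=np.linalg.norm(b); n=np.array([b[1],-b[0],0]); up=np.array([0,0,1.])
root=lambda i: np.array([.4373,.1879,.15])+(i-2)*.095*b
u=(n+up)/2**.5; pd=(n-up)/2**.5          # along the peg; perpendicular, down and out
RP=np.c_[-pd,b,-u]                        # tool along the peg, towards its root
def down(yaw):                            # tool down, y axis at yaw (deg) from world x
    y=np.array([np.cos(np.radians(yaw)),np.sin(np.radians(yaw)),0]); return np.c_[np.cross(y,-up),y,-up]
YB=np.degrees(np.arctan2(b[1],b[0])); RD=down(YB)
peg=lambda i,al,pe=0,si=0: root(i)+al*u+pe*pd+si*b
def plan(legs):
    s=readout.read_state(); P,R=s["position"],s["tcp_rot"]
    for name,p,Q in legs:
        sh=R.T@(np.array(p)-P)/.25; tu=np.degrees(Ro.from_matrix(R.T@Q).as_rotvec())/90
        k=max(np.linalg.norm(sh)*5,np.linalg.norm(tu)*90/8.59)
        print(name,[float(x) for x in np.round(np.r_[sh,tu],3)],"rows",round(k,1),"to",np.round(p,3)); P,R=np.array(p),Q
E
python3 - <<'E'
from h import *
hi=peg(3,.115,.013).copy(); hi[2]+=.13
plan([("lift",[.35,.5,.35],RD),("hi",hi,RP),("pre",peg(3,.115,.013),RP),("in",peg(3,.026,.013),RP)])
E
```

```text
lift [-0.36, -0.084, -0.513, -0.001, -0.001, -0.509] rows 5.3 to [0.35 0.5  0.35]
hi [-0.278, -0.914, -0.008, 0.0, 0.5, -0.0] rows 5.2 to [0.491 0.308 0.352]
pre [-0.368, 0.0, 0.368, 0.0, 0.0, 0.0] rows 2.6 to [0.491 0.308 0.222]
in [0.0, 0.0, 0.356, 0.0, 0.0, 0.0] rows 1.8 to [0.432 0.287 0.159]
```

Call:
send_rows(moves=[[-0.12,-0.03,-0.17,0,0,-0.17],[-0.24,-0.056,-0.34,0,0,-0.34],[-0.36,-0.084,-0.513,0,0,-0.509],[-0.36,-0.084,-0.513,0,0,-0.509],[-0.36,-0.084,-0.513,0,0,-0.509],[-0.36,-0.084,-0.513,0,0,-0.509],[-0.36,-0.084,-0.513,0,0,-0.509]], grip=0.8)

```text
time_s: 0.8
position: [0.35, 0.4999, 0.3504]
tcp_rot: [[-0.944, -0.33, -0.001], [-0.33, 0.944, -0.001], [0.001, -0.0, -1.0]]
force: [-0.8, -0.1, 0.7]
opening: 0.801
grasp_force: 0.0
```

Call:
send_rows(moves=[[-0.05,-0.15,0,0,0.09,0],[-0.1,-0.3,0,0,0.18,0],[-0.15,-0.46,0,0,0.27,0],[-0.2,-0.62,0,0,0.36,0],[-0.24,-0.78,0,0,0.45,0],[-0.278,-0.914,-0.008,0,0.5,0],[-0.278,-0.914,-0.008,0,0.5,0],[-0.278,-0.914,-0.008,0,0.5,0],[-0.278,-0.914,-0.008,0,0.5,0]])

```text
time_s: 1.7
position: [0.4905, 0.3084, 0.3531]
tcp_rot: [[-0.668, -0.331, -0.667], [-0.234, 0.944, -0.234], [0.707, 0.0, -0.707]]
force: [-0.1, 0.1, 0.4]
opening: 0.801
grasp_force: 0.0
```

Call:
send_rows(moves=[[-0.12,0,0.12,0,0,0],[-0.24,0,0.24,0,0,0],[-0.368,0,0.368,0,0,0],[-0.368,0,0.368,0,0,0],[-0.368,0,0.368,0,0,0],[-0.368,0,0.368,0,0,0]])

```text
time_s: 2.3
position: [0.4919, 0.3087, 0.2258]
tcp_rot: [[-0.67, -0.332, -0.664], [-0.236, 0.943, -0.233], [0.704, 0.0, -0.711]]
force: [0.5, 0.6, 0.3]
opening: 0.8
grasp_force: 0.0
```

```bash
python3 - <<'E'
from h import *
plan([("pre",peg(3,.115,.013),RP)])
s=readout.read_state();print(s["joint_positions"],s["opening"])
p,d=viewer.capture("wrist");cv2.imwrite("pics/w1.png",p[:,:,::-1])
E
```

```text
pre [-0.007, -0.004, 0.013, -0.0, 0.003, 0.0] rows 0.1 to [0.491 0.308 0.222]
[ 20.61554859  48.55334066  57.92953008   1.00393335 118.2183124
 -88.63811914] 0.8000184050867326
```

View pics/w1.png

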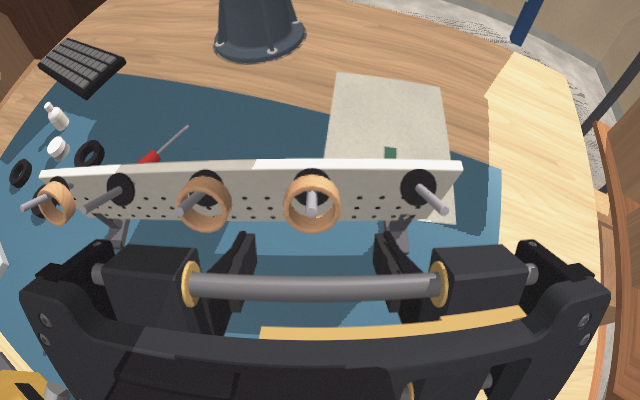

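The arm reached the pose. The peg 3 core at (312,203) lies midway between the fingers at (245,270) and (387,265). I'll go in and grip it.

Call:
send_rows(moves=[[-0.007,-0.004,0.09,0,0,0],[-0.007,-0.004,0.18,0,0,0],[-0.007,-0.004,0.27,0,0,0],[-0.007,-0.004,0.365,0,0,0],[-0.007,-0.004,0.365,0,0,0],[-0.007,-0.004,0.365,0,0,0],[-0.007,-0.004,0.365,0,0,0]])

```text
time_s: 3.05
position: [0.4338, 0.2864, 0.1584]
tcp_rot: [[-0.671, -0.33, -0.664], [-0.235, 0.944, -0.232], [0.704, 0.0, -0.711]]
force: [0.2, 0.6, -1.0]
opening: 0.803
grasp_force: 0.0
```

Call:
send_rows(moves=[[0,0,0,0,0,0],[0,0,0,0,0,0],[0,0,0,0,0,0],[0,0,0,0,0,0],[0,0,0,0,0,0],[0,0,0,0,0,0],[0,0,0,0,0,0],[0,0,0,0,0,0]], grip=0)

```text
time_s: 3.85
position: [0.4319, 0.2857, 0.1569]
tcp_rot: [[-0.667, -0.33, -0.667], [-0.234, 0.944, -0.234], [0.707, -0.0, -0.707]]
force: [0.7, -0.3, 0.5]
opening: 0.548
grasp_force: 30.0
```

Call:
send_rows(moves=[[0,0,-0.1,0,0,0],[0,0,-0.2,0,0,0],[0,0,-0.3,0,0,0],[0,0,-0.4,0,0,0],[0,0,-0.4,0,0,0],[0,0,-0.4,0,0,0]])

```text
time_s: 4.45
position: [0.4982, 0.309, 0.2271]
tcp_rot: [[-0.667, -0.33, -0.668], [-0.234, 0.944, -0.234], [0.707, 0.0, -0.707]]
force: [-0.6, 0.3, -0.5]
opening: 0.544
grasp_force: 30.0
```

```bash
python3 - <<'E'
from h import *
c=np.array([.650,.215,0])
plan([("up",peg(3,.125,.013)+[0,0,.06],RP),("over",c+[.01,.025,.20],RD),("low",c+[.01,.025,.075],RD),("up2",c+[.01,.025,.22],RD),("hi",peg(2,.12,.013)+[0,0,.1],RP),("pre2",peg(2,.115,.013),RP),("in2",peg(2,.026,.013),RP)])
E
```

```text
up [0.175, 0.004, -0.176, 0.0, -0.0, -0.0] rows 1.2 to [0.498 0.31  0.289]
over [-0.619, -0.478, -0.115, -0.0, -0.5, 0.0] rows 5.2 to [0.66 0.24 0.2 ]
low [0.0, 0.0, 0.5, 0.0, 0.0, 0.0] rows 2.5 to [0.66  0.24  0.075]
up2 [0.0, 0.0, -0.58, 0.0, 0.0, 0.0] rows 2.9 to [0.66 0.24 0.22]
hi [0.533, 0.098, -0.423, 0.0, 0.5, -0.0] rows 5.2 to [0.526 0.219 0.326]
pre2 [-0.283, 0.0, 0.303, 0.0, 0.0, 0.0] rows 2.1 to [0.523 0.218 0.222]
in2 [0.0, 0.0, 0.356, 0.0, 0.0, 0.0] rows 1.8 to [0.463 0.197 0.159]
```

Call:
send_rows(moves=[[0.09,0,-0.09,0,0,0],[0.175,0.004,-0.176,0,0,0],[0.175,0.004,-0.176,0,0,0],[0.175,0.004,-0.176,0,0,0]])

```text
time_s: 4.85
position: [0.4976, 0.3099, 0.2891]
tcp_rot: [[-0.667, -0.331, -0.668], [-0.234, 0.944, -0.234], [0.708, 0.0, -0.707]]
force: [-1.0, -0.1, -0.9]
opening: 0.543
grasp_force: 30.0
```

Call:
send_rows(moves=[[-0.1,-0.08,-0.02,0,-0.08,0],[-0.2,-0.16,-0.04,0,-0.16,0],[-0.3,-0.24,-0.06,0,-0.24,0],[-0.4,-0.32,-0.08,0,-0.32,0],[-0.5,-0.4,-0.1,0,-0.4,0],[-0.619,-0.478,-0.115,0,-0.5,0],[-0.619,-0.478,-0.115,0,-0.5,0],[-0.619,-0.478,-0.115,0,-0.5,0],[-0.619,-0.478,-0.115,0,-0.5,0]])

```text
time_s: 5.75
position: [0.6597, 0.2409, 0.2001]
tcp_rot: [[-0.944, -0.331, -0.003], [-0.331, 0.944, -0.0], [0.003, 0.001, -1.0]]
force: [0.6, 0.1, -0.2]
opening: 0.545
grasp_force: 30.0
```

Call:
send_rows(moves=[[0,0,0.12,0,0,0],[0,0,0.25,0,0,0],[0,0,0.38,0,0,0],[0,0,0.5,0,0,0],[0,0,0.5,0,0,0],[0,0,0.5,0,0,0],[0,0,0.5,0,0,0]])

```text
time_s: 6.45
position: [0.6621, 0.2411, 0.0778]
tcp_rot: [[-0.944, -0.331, 0.004], [-0.331, 0.944, 0.001], [-0.004, -0.001, -1.0]]
force: [-0.3, -0.6, 0.8]
opening: 0.546
grasp_force: 30.0
```

Call:
send_rows(moves=[[0,0,0,0,0,0],[0,0,0,0,0,0],[0,0,0,0,0,0],[0,0,0,0,0,0],[0,0,0,0,0,0]], grip=0.8)

```text
time_s: 6.95
position: [0.6604, 0.2401, 0.0758]
tcp_rot: [[-0.944, -0.33, 0.0], [-0.33, 0.944, 0.0], [-0.0, -0.0, -1.0]]
force: [-0.9, -0.2, -0.3]
opening: 0.791
grasp_force: 0.0
```

Call:
send_rows(moves=[[0,0,-0.2,0,0,0],[0,0,-0.4,0,0,0],[0,0,-0.58,0,0,0],[0,0,-0.58,0,0,0],[0,0,-0.58,0,0,0]])

```text
time_s: 7.45
position: [0.661, 0.2403, 0.2224]
tcp_rot: [[-0.944, -0.33, 0.003], [-0.33, 0.944, 0.001], [-0.003, -0.0, -1.0]]
force: [0.3, 0.8, -0.3]
opening: 0.799
grasp_force: 0.0
```

Call:
send_rows(moves=[[0.09,0.02,-0.07,0,0.09,0],[0.18,0.04,-0.14,0,0.18,0],[0.27,0.05,-0.21,0,0.27,0],[0.36,0.07,-0.28,0,0.36,0],[0.45,0.085,-0.35,0,0.44,0],[0.533,0.098,-0.423,0,0.5,0],[0.533,0.098,-0.423,0,0.5,0],[0.533,0.098,-0.423,0,0.5,0],[0.533,0.098,-0.423,0,0.5,0]])

```text
time_s: 8.35
position: [0.5266, 0.2191, 0.3252]
tcp_rot: [[-0.667, -0.33, -0.667], [-0.234, 0.944, -0.233], [0.707, 0.0, -0.707]]
force: [-0.3, 0.1, -1.4]
opening: 0.796
grasp_force: 0.0
```

Call:
send_rows(moves=[[-0.1,0,0.1,0,0,0],[-0.2,0,0.2,0,0,0],[-0.283,0,0.303,0,0,0],[-0.283,0,0.303,0,0,0],[-0.283,0,0.303,0,0,0],[-0.283,0,0.303,0,0,0],[-0.283,0,0.303,0,0,0]])

```text
time_s: 9.05
position: [0.5243, 0.2184, 0.2247]
tcp_rot: [[-0.67, -0.33, -0.664], [-0.234, 0.944, -0.233], [0.704, -0.0, -0.71]]
force: [0.5, 0.1, 0.3]
opening: 0.799
grasp_force: 0.0
```

```bash
python3 - <<'E'
from h import *
plan([("pre2",peg(2,.115,.013),RP),("in2",peg(2,.026,.013),RP)])
p,d=viewer.capture("top");np.savez("pics/top1.npz",p=p,d=d);cv2.imwrite("pics/t1.png",p[100:300,120:500,::-1])
E
```

```text
pre2 [-0.003, 0.0, 0.012, 0.0, 0.003, -0.001] rows 0.1 to [0.523 0.218 0.222]
in2 [0.0, 0.0, 0.356, 0.0, 0.0, 0.0] rows 1.8 to [0.463 0.197 0.159]
```

View pics/t1.png

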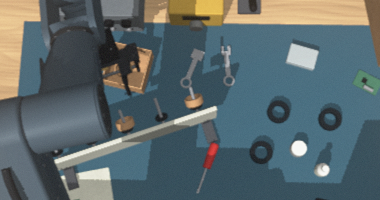

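The arm hides part of the bin. The peg 2 core is still hanging at (125,122) and the other objects have not moved. On to the next core.

```bash
sed -i 's/def plan(legs):/def plan(legs,start=None):/; s/P,R=s\["position"\],s\["tcp_rot"\]/P,R=start or (s["position"],s["tcp_rot"])/' h.py; python3 - <<'E'
from h import *
c=np.array([.650,.215,0])
plan([("out",peg(2,.125,.013),RP),("up",peg(2,.125,.013)+[0,0,.06],RP),("over",c+[-.02,-.02,.2],RD),("low",c+[-.02,-.02,.075],RD),("up2",c+[-.02,-.02,.25],RD),("hi0",peg(0,.12,.013)+[0,0,.1],RP),("pre0",peg(0,.115,.013),RP),("in0",peg(0,.026,.013),RP),("out",peg(0,.125,.013),RP),("up",peg(0,.125,.013)+[0,0,.06],RP),("over",c+[-.02,.02,.2],RD),("low",c+[-.02,.02,.075],RD)],start=(peg(2,.026,.013),RP))
E
```

```text
out [-0.0, -0.0, -0.396, 0.0, 0.0, 0.0] rows 2.0 to [0.529 0.22  0.229]
up [0.17, 0.0, -0.17, 0.0, 0.0, 0.0] rows 1.2 to [0.529 0.22  0.289]
over [-0.497, -0.228, 0.007, -0.0, -0.5, 0.0] rows 5.2 to [0.63  0.195 0.2  ]
low [0.0, 0.0, 0.5, 0.0, 0.0, 0.0] rows 2.5 to [0.63  0.195 0.075]
up2 [0.0, 0.0, -0.7, 0.0, 0.0, 0.0] rows 3.5 to [0.63  0.195 0.25 ]
hi0 [0.361, -0.532, -0.303, 0.0, 0.5, -0.0] rows 5.2 to [0.589 0.04  0.326]
pre0 [-0.283, -0.0, 0.303, 0.0, 0.0, 0.0] rows 2.1 to [0.586 0.039 0.222]
in0 [0.0, 0.0, 0.356, 0.0, 0.0, 0.0] rows 1.8 to [0.526 0.018 0.159]
out [-0.0, -0.0, -0.396, 0.0, 0.0, 0.0] rows 2.0 to [0.592 0.041 0.229]
up [0.17, 0.0, -0.17, 0.0, 0.0, 0.0] rows 1.2 to [0.592 0.041 0.289]
over [-0.535, 0.683, -0.03, -0.0, -0.5, 0.0] rows 5.2 to [0.63  0.235 0.2  ]
low [0.0, 0.0, 0.5, 0.0, 0.0, 0.0] rows 2.5 to [0.63  0.235 0.075]
```

Call:
send_rows(moves=[[0,0,0.09,0,0,0],[0,0,0.18,0,0,0],[0,0,0.27,0,0,0],[0,0,0.356,0,0,0],[0,0,0.356,0,0,0],[0,0,0.356,0,0,0],[0,0,0.356,0,0,0],[0,0,0.356,0,0,0]])

```text
time_s: 9.9
position: [0.4652, 0.1976, 0.1606]
tcp_rot: [[-0.67, -0.33, -0.665], [-0.234, 0.944, -0.233], [0.705, -0.0, -0.709]]
force: [0.6, -0.2, -0.8]
opening: 0.802
grasp_force: 0.0
```

Call:
send_rows(moves=[[0,0,0,0,0,0],[0,0,0,0,0,0],[0,0,0,0,0,0],[0,0,0,0,0,0],[0,0,0,0,0,0],[0,0,0,0,0,0],[0,0,0,0,0,0],[0,0,0,0,0,0]], grip=0)

```text
time_s: 10.7
position: [0.4638, 0.1973, 0.1598]
tcp_rot: [[-0.667, -0.33, -0.667], [-0.234, 0.944, -0.234], [0.707, -0.0, -0.707]]
force: [0.3, -0.2, -0.2]
opening: 0.55
grasp_force: 29.9
```

Call:
send_rows(moves=[[0,0,-0.1,0,0,0],[0,0,-0.2,0,0,0],[0,0,-0.3,0,0,0],[0,0,-0.396,0,0,0],[0,0,-0.396,0,0,0],[0.09,0,-0.48,0,0,0],[0.17,0,-0.566,0,0,0],[0.17,0,-0.566,0,0,0],[0.17,0,-0.566,0,0,0]])

```text
time_s: 11.6
position: [0.5292, 0.2203, 0.2894]
tcp_rot: [[-0.667, -0.33, -0.667], [-0.234, 0.944, -0.234], [0.707, 0.0, -0.707]]
force: [-0.2, -0.4, -1.5]
opening: 0.549
grasp_force: 29.9
```

Call:
send_rows(moves=[[-0.08,-0.04,0,0,-0.08,0],[-0.16,-0.08,0,0,-0.16,0],[-0.24,-0.12,0,0,-0.24,0],[-0.32,-0.16,0,0,-0.32,0],[-0.41,-0.2,0,0,-0.4,0],[-0.497,-0.228,0.007,0,-0.5,0],[-0.497,-0.228,0.007,0,-0.5,0],[-0.497,-0.228,0.007,0,-0.5,0],[-0.497,-0.228,0.007,0,-0.5,0]])

```text
time_s: 12.5
position: [0.6309, 0.1957, 0.2009]
tcp_rot: [[-0.944, -0.331, -0.001], [-0.331, 0.944, -0.0], [0.001, 0.0, -1.0]]
force: [0.0, 0.7, 0.3]
opening: 0.546
grasp_force: 29.9
```

Call:
send_rows(moves=[[0,0,0.12,0,0,0],[0,0,0.25,0,0,0],[0,0,0.38,0,0,0],[0,0,0.5,0,0,0],[0,0,0.5,0,0,0],[0,0,0.5,0,0,0],[0,0,0.5,0,0,0]])

```text
time_s: 13.2
position: [0.6325, 0.1958, 0.0778]
tcp_rot: [[-0.944, -0.331, 0.004], [-0.331, 0.944, 0.0], [-0.004, -0.001, -1.0]]
force: [0.9, 0.5, -0.2]
opening: 0.55
grasp_force: 29.9
```

Call:
send_rows(moves=[[0,0,0,0,0,0],[0,0,0,0,0,0],[0,0,0,0,0,0],[0,0,0,0,0,0],[0,0,0,0,0,0]], grip=0.8)

```text
time_s: 13.7
position: [0.6305, 0.1952, 0.0761]
tcp_rot: [[-0.944, -0.33, 0.0], [-0.33, 0.944, 0.0], [-0.0, -0.0, -1.0]]
force: [0.7, 0.2, -0.0]
opening: 0.793
grasp_force: 0.0
```

Call:
send_rows(moves=[[0,0,-0.2,0,0,0],[0,0,-0.4,0,0,0],[0,0,-0.6,0,0,0],[0,0,-0.7,0,0,0],[0,0,-0.7,0,0,0],[0,0,-0.7,0,0,0]])

```text
time_s: 14.3
position: [0.6302, 0.1952, 0.251]
tcp_rot: [[-0.944, -0.33, 0.0], [-0.33, 0.944, 0.0], [-0.0, -0.0, -1.0]]
force: [-0.6, -0.2, 0.4]
opening: 0.803
grasp_force: 0.0
```

Call:
send_rows(moves=[[0.06,-0.09,-0.05,0,0.09,0],[0.12,-0.18,-0.1,0,0.18,0],[0.18,-0.27,-0.15,0,0.27,0],[0.24,-0.36,-0.2,0,0.36,0],[0.3,-0.45,-0.25,0,0.44,0],[0.361,-0.532,-0.303,0,0.5,0],[0.361,-0.532,-0.303,0,0.5,0],[0.361,-0.532,-0.303,0,0.5,0],[0.361,-0.532,-0.303,0,0.5,0]])

```text
time_s: 15.2
position: [0.5887, 0.0409, 0.3258]
tcp_rot: [[-0.667, -0.331, -0.667], [-0.235, 0.943, -0.234], [0.707, 0.001, -0.707]]
force: [0.2, -0.6, -0.2]
opening: 0.796
grasp_force: 0.0
```

Call:
send_rows(moves=[[-0.1,0,0.1,0,0,0],[-0.2,0,0.2,0,0,0],[-0.283,0,0.303,0,0,0],[-0.283,0,0.303,0,0,0],[-0.283,0,0.303,0,0,0],[-0.283,0,0.303,0,0,0],[-0.283,0,0.303,0,0,0]])

```text
time_s: 15.9
position: [0.5869, 0.039, 0.2252]
tcp_rot: [[-0.671, -0.331, -0.664], [-0.234, 0.944, -0.234], [0.704, -0.002, -0.71]]
force: [-0.1, -0.2, 0.1]
opening: 0.802
grasp_force: 0.0
```

Call:
send_rows(moves=[[0,0,0.09,0,0,0],[0,0,0.18,0,0,0],[0,0,0.27,0,0,0],[0,0,0.356,0,0,0],[0,0,0.356,0,0,0],[0,0,0.356,0,0,0],[0,0,0.356,0,0,0],[0,0,0.356,0,0,0]])

```text
time_s: 16.7
position: [0.5279, 0.0181, 0.1609]
tcp_rot: [[-0.67, -0.331, -0.665], [-0.234, 0.944, -0.234], [0.705, -0.001, -0.709]]
force: [0.5, 0.1, 0.4]
opening: 0.802
grasp_force: 0.0
```

Call:
send_rows(moves=[[0,0,0,0,0,0],[0,0,0,0,0,0],[0,0,0,0,0,0],[0,0,0,0,0,0],[0,0,0,0,0,0],[0,0,0,0,0,0],[0,0,0,0,0,0],[0,0,0,0,0,0]], grip=0)

```text
time_s: 17.5
position: [0.5265, 0.018, 0.1601]
tcp_rot: [[-0.667, -0.33, -0.667], [-0.234, 0.944, -0.234], [0.707, -0.0, -0.707]]
force: [0.9, 0.3, 0.1]
opening: 0.545
grasp_force: 29.9
```

Call:
send_rows(moves=[[0,0,-0.1,0,0,0],[0,0,-0.2,0,0,0],[0,0,-0.3,0,0,0],[0,0,-0.396,0,0,0],[0,0,-0.396,0,0,0],[0.09,0,-0.48,0,0,0],[0.17,0,-0.566,0,0,0],[0.17,0,-0.566,0,0,0],[0.17,0,-0.566,0,0,0]])

```text
time_s: 18.4
position: [0.592, 0.0409, 0.2897]
tcp_rot: [[-0.667, -0.33, -0.667], [-0.234, 0.944, -0.233], [0.707, 0.0, -0.707]]
force: [1.0, 0.4, -0.6]
opening: 0.547
grasp_force: 29.9
```

Call:
send_rows(moves=[[-0.09,0.11,0,0,-0.08,0],[-0.18,0.22,-0.01,0,-0.16,0],[-0.27,0.33,-0.01,0,-0.24,0],[-0.36,0.45,-0.02,0,-0.32,0],[-0.45,0.57,-0.02,0,-0.4,0],[-0.535,0.683,-0.03,0,-0.5,0],[-0.535,0.683,-0.03,0,-0.5,0],[-0.535,0.683,-0.03,0,-0.5,0],[-0.535,0.683,-0.03,0,-0.5,0]])

```text
time_s: 19.3
position: [0.6308, 0.2343, 0.2003]
tcp_rot: [[-0.944, -0.33, -0.001], [-0.33, 0.944, -0.001], [0.001, -0.0, -1.0]]
force: [-0.4, 0.7, 0.7]
opening: 0.548
grasp_force: 29.9
```

Call:
send_rows(moves=[[0,0,0.12,0,0,0],[0,0,0.25,0,0,0],[0,0,0.38,0,0,0],[0,0,0.5,0,0,0],[0,0,0.5,0,0,0],[0,0,0.5,0,0,0],[0,0,0.5,0,0,0]])

```text
time_s: 20.0
position: [0.6325, 0.235, 0.0778]
tcp_rot: [[-0.944, -0.33, 0.004], [-0.33, 0.944, 0.001], [-0.004, -0.001, -1.0]]
force: [0.4, -1.1, 0.8]
opening: 0.55
grasp_force: 29.9
```

Call:
send_rows(moves=[[0,0,0,0,0,0],[0,0,0,0,0,0],[0,0,0,0,0,0],[0,0,0,0,0,0],[0,0,0,0,0,0]], grip=0.9)

```text
time_s: 20.5
position: [0.6304, 0.2353, 0.0762]
tcp_rot: [[-0.944, -0.331, 0.0], [-0.331, 0.944, 0.0], [-0.0, -0.0, -1.0]]
force: [0.1, -0.5, 0.0]
opening: 0.873
grasp_force: 0.0
```

Call:
send_rows(moves=[[0,0,-0.2,0,0,0],[0,0,-0.4,0,0,0],[0,0,-0.6,0,0,0],[0,0,-0.7,0,0,0],[0,0,-0.7,0,0,0],[0,0,-0.7,0,0,0]])

```text
time_s: 21.1
position: [0.6301, 0.2352, 0.2511]
tcp_rot: [[-0.944, -0.33, 0.0], [-0.33, 0.944, 0.0], [-0.0, -0.0, -1.0]]
force: [-0.4, 0.2, 0.1]
opening: 0.899
grasp_force: 0.0
```

```bash
python3 - <<'E'
from h import *
plan([("mid",[.58,0,.27],RD),("r0",[.533,-.221,.25],RD)])
E
```

```text
mid [0.5, -0.822, -0.076, -0.0, 0.0, -0.0] rows 4.8 to [0.58 0.   0.27]
r0 [0.47, -0.772, 0.08, 0.0, 0.0, 0.0] rows 4.5 to [ 0.533 -0.221  0.25 ]
```

Call:
send_rows(moves=[[0.09,-0.16,-0.02,0,0,0],[0.18,-0.32,-0.04,0,0,0],[0.28,-0.48,-0.06,0,0,0],[0.38,-0.64,-0.076,0,0,0],[0.5,-0.822,-0.076,0,0,0],[0.5,-0.822,-0.076,0,0,0]])

```text
time_s: 21.7
position: [0.5777, -0.0049, 0.2674]
tcp_rot: [[-0.946, -0.325, -0.006], [-0.325, 0.946, -0.001], [0.006, 0.001, -1.0]]
force: [-0.2, 0.5, -0.5]
opening: 0.9
grasp_force: 0.0
```

Call:
send_rows(moves=[[0.09,-0.15,0.02,0,0,0],[0.18,-0.3,0.04,0,0,0],[0.28,-0.46,0.06,0,0,0],[0.38,-0.62,0.08,0,0,0],[0.47,-0.772,0.08,0,0,0],[0.47,-0.772,0.08,0,0,0],[0.47,-0.772,0.08,0,0,0],[0.47,-0.772,0.08,0,0,0]])

```text
time_s: 22.5
position: [0.5328, -0.2192, 0.2486]
tcp_rot: [[-0.944, -0.331, -0.002], [-0.331, 0.944, 0.002], [0.001, 0.003, -1.0]]
force: [0.0, -0.8, 0.5]
opening: 0.9
grasp_force: 0.0
```

```bash
cat >> h.py <<'E'
def wpix(uv,z):
    "wrist pixel -> world on height z"
    i=viewer.camera_info("wrist");s=readout.read_state();T=i["tool_from_camera"]
    q=np.array([uv[0]-i["cx"],uv[1]-i["cy"]])/i["fx"]; r=np.linalg.norm(q)
    k=s["tcp_rot"]@T[:3,:3]@np.r_[q/r*np.sin(r),np.cos(r)]; C=s["position"]+s["tcp_rot"]@T[:3,3]
    return C+k*(z-C[2])/k[2]
def wproj(X):
    i=viewer.camera_info("wrist");s=readout.read_state();T=i["tool_from_camera"]
    c=T[:3,:3].T@(s["tcp_rot"].T@(np.asarray(X)-s["position"])-T[:3,3]); a=np.arctan2(np.hypot(c[0],c[1]),c[2])
    return c[:2]/np.hypot(c[0],c[1])*a*i["fx"]+[i["cx"],i["cy"]]
E
python3 - <<'E'
from h import *
p,d=viewer.capture("top"); np.savez("pics/top2.npz",p=p,d=d); a=cv2.resize(p[130:290,150:480],None,fx=2.4,fy=2.4,interpolation=cv2.INTER_CUBIC); cv2.imwrite("pics/t2.png",a[:,:,::-1])
w,d=viewer.capture("wrist"); cv2.imwrite("pics/w2.png",w[:,:,::-1])
E
```

```text
(no output)
```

View pics/t2.png

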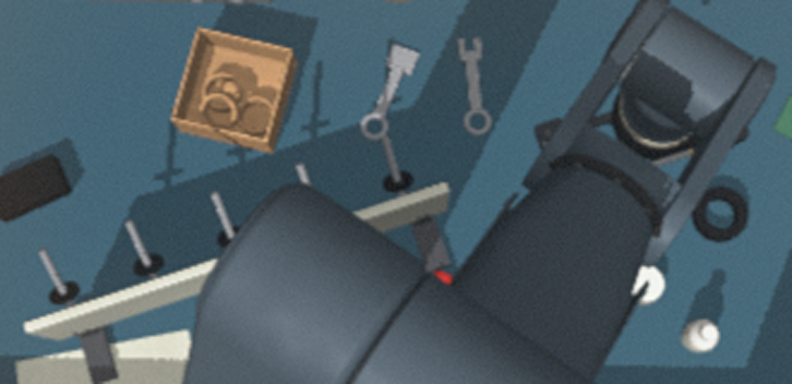

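View pics/w2.png

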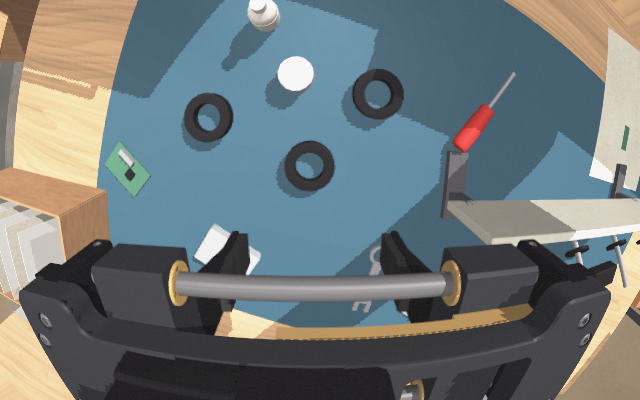

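The three cores lie in the bin around (222,95) and (258,115), and all five pegs are free. In the wrist view the rolls are at (309,166), (208,117) and (378,94).

```bash
python3 - <<'E'
from h import *
for q in [(309.5,166),(208.5,117.5),(378,94)]: print(wpix(q,.015).round(4))
r=wpix((309.5,166),.015); r[2]=0
plan([("pre",r+[0,0,.06],RD),("low",r+[0,0,.004],RD),("lift",r+[0,0,.3],RD)])
E
```

```text
[ 0.5361 -0.2236  0.015 ]
[ 0.5169 -0.3714  0.015 ]
[ 0.4172 -0.1728  0.015 ]
pre [-0.005, -0.022, 0.757, 0.001, -0.0, 0.001] rows 3.8 to [ 0.536 -0.224  0.06 ]
low [0.0, 0.0, 0.224, 0.0, 0.0, 0.0] rows 1.1 to [ 0.536 -0.224  0.004]
lift [0.0, 0.0, -1.184, 0.0, 0.0, 0.0] rows 5.9 to [ 0.536 -0.224  0.3  ]
```

```bash
cat >> h.py <<'E'
def hang(r,i,nxt=None):
    r=np.array([r[0],r[1],0])
    L=[("lift",r+[0,0,.26],RD),("hi",peg(i,.13,.007)+[0,0,.08],RP),("pre",peg(i,.12,.007),RP),("in",peg(i,.034,.007),RP),("out",peg(i,.15,.007),RP)]
    if nxt is not None: q=np.array([nxt[0],nxt[1],0]); L+=[("over",q+[0,0,.25],RD),("low",q+[0,0,.004],RD)]
    plan(L,start=(r+[0,0,.004],RD))
E
python3 -c "
from h import *
hang([.535,-.2225],0,[.4155,-.172])"
```

```text
lift [0.0, 0.0, -1.024, 0.0, 0.0, 0.0] rows 5.1 to [ 0.535 -0.222  0.26 ]
hi [-0.562, 0.918, -0.228, 0.0, 0.5, -0.0] rows 5.5 to [0.592 0.041 0.317]
pre [-0.226, 0.0, 0.266, 0.0, 0.0, 0.0] rows 1.7 to [0.585 0.038 0.23 ]
in [-0.0, -0.0, 0.344, 0.0, 0.0, 0.0] rows 1.7 to [0.528 0.018 0.169]
out [-0.0, -0.0, -0.464, 0.0, 0.0, 0.0] rows 2.3 to [0.605 0.045 0.251]
over [0.706, -0.57, 0.712, -0.0, -0.5, 0.0] rows 5.8 to [ 0.416 -0.172  0.25 ]
low [0.0, 0.0, 0.984, 0.0, 0.0, 0.0] rows 4.9 to [ 0.416 -0.172  0.004]
```

Call:
send_rows(moves=[[-0.005,-0.02,0.18,0,0,0],[-0.005,-0.02,0.36,0,0,0],[-0.005,-0.02,0.54,0,0,0],[-0.005,-0.02,0.7,0,0,0],[-0.005,-0.02,0.84,0,0,0],[-0.005,-0.02,0.94,0,0,0],[-0.005,-0.02,0.978,0,0,0],[-0.005,-0.02,0.978,0,0,0],[-0.005,-0.02,0.978,0,0,0],[-0.005,-0.02,0.978,0,0,0],[-0.005,-0.02,0.978,0,0,0]])

```text
time_s: 23.7
position: [0.537, -0.2258, 0.0069]
tcp_rot: [[-0.944, -0.331, 0.002], [-0.331, 0.944, -0.002], [-0.002, -0.002, -1.0]]
force: [-1.0, 0.4, -0.1]
opening: 0.902
grasp_force: 0.0
```

Call:
send_rows(moves=[[0,0,0,0,0,0],[0,0,0,0,0,0],[0,0,0,0,0,0],[0,0,0,0,0,0],[0,0,0,0,0,0],[0,0,0,0,0,0]], grip=0)

```text
time_s: 24.3
position: [0.5361, -0.2254, 0.0058]
tcp_rot: [[-0.944, -0.33, 0.0], [-0.33, 0.944, -0.0], [-0.0, -0.0, -1.0]]
force: [-0.8, 0.9, 4.9]
opening: 0.736
grasp_force: 30.0
```

Call:
send_rows(moves=[[0,0,-0.1,0,0,0],[0,0,-0.26,0,0,0],[0,0,-0.44,0,0,0],[0,0,-0.62,0,0,0],[0,0,-0.8,0,0,0],[0,0,-0.94,0,0,0],[0,0,-1,0,0,0],[0,0,-1,0,0,0],[0,0,-1,0,0,0],[0,0,-1,0,0,0]])

```text
time_s: 25.3
position: [0.5349, -0.2246, 0.2533]
tcp_rot: [[-0.944, -0.33, -0.003], [-0.33, 0.944, 0.002], [0.003, 0.003, -1.0]]
force: [0.1, -0.3, -1.3]
opening: 0.738
grasp_force: 30.0
```

```bash
python3 - <<'E'
from h import *
s=readout.read_state(); print(s["opening"],s["position"])
w,d=viewer.capture("wrist"); cv2.imwrite("pics/w3.png",cv2.resize(w[170:330,200:440],None,fx=3,fy=3)[:,:,::-1])
for dx in (0,.01): 
  for X in ([0,0],[.033,0],[.019,0],[0,.033],[0,-.033]): print(dx,X,(wproj(s["position"]+s["tcp_rot"]@[X[0]+dx,X[1],-.016])-[200,170])*3)
plan([("hi",peg(0,.13,.007)+[0,0,.08],RP),("pre",peg(0,.12,.007),RP),("in",peg(0,.034,.007),RP)])
E
```

```text
0.7384648237310086 [ 0.53492785 -0.22463109  0.25330842]
0 [0, 0] [338.861567   269.28049667]
0 [0.033, 0] [338.63396099  94.34202661]
0 [0.019, 0] [338.72168461 172.10635884]
0 [0, 0.033] [521.18837849 267.05535263]
0 [0, -0.033] [156.8355824  266.67104581]
0.01 [0, 0] [338.78552181 219.38278766]
0.01 [0.033, 0] [338.58217961  35.94980514]
0.01 [0.019, 0] [338.65737117 117.06020243]
0.01 [0, 0.033] [525.5933769  217.67807807]
0.01 [0, -0.033] [152.30173828 217.33282097]
hi [-0.564, 0.928, -0.253, 0.002, 0.498, 0.0] rows 5.6 to [0.592 0.041 0.317]
pre [-0.226, 0.0, 0.266, 0.0, 0.0, 0.0] rows 1.7 to [0.585 0.038 0.23 ]
in [-0.0, -0.0, 0.344, 0.0, 0.0, 0.0] rows 1.7 to [0.528 0.018 0.169]
```

View pics/w3.png

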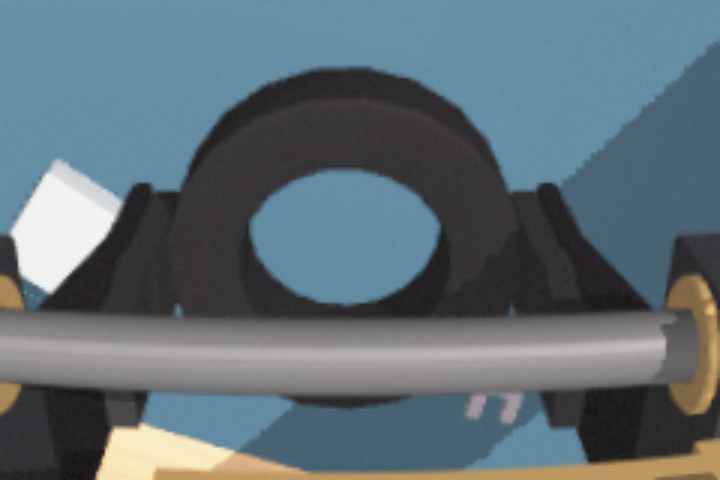

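The roll sits centred in the grip: its rim is at y≈98, against 94 predicted.

Call:
send_rows(moves=[[-0.09,0.16,-0.04,0,0.08,0],[-0.18,0.32,-0.08,0,0.16,0],[-0.27,0.48,-0.12,0,0.24,0],[-0.36,0.64,-0.17,0,0.33,0],[-0.46,0.79,-0.21,0,0.42,0],[-0.564,0.928,-0.253,0.002,0.498,0],[-0.564,0.928,-0.253,0.002,0.498,0],[-0.564,0.928,-0.253,0.002,0.498,0],[-0.564,0.928,-0.253,0.002,0.498,0],[-0.564,0.928,-0.253,0.002,0.498,0]])

```text
time_s: 26.35
position: [0.592, 0.0387, 0.3196]
tcp_rot: [[-0.671, -0.329, -0.664], [-0.232, 0.944, -0.234], [0.704, -0.003, -0.71]]
force: [0.3, 0.7, 0.0]
opening: 0.736
grasp_force: 30.0
```

Call:
send_rows(moves=[[-0.11,0,0.12,0,0,0],[-0.226,0,0.266,0,0,0],[-0.226,0,0.266,0,0,0],[-0.226,0,0.266,0,0,0],[-0.226,0,0.266,0,0,0],[-0.226,0,0.266,0,0,0]])

```text
time_s: 26.95
position: [0.5874, 0.0375, 0.2345]
tcp_rot: [[-0.674, -0.331, -0.661], [-0.233, 0.944, -0.235], [0.701, -0.005, -0.713]]
force: [0.3, 0.3, -1.2]
opening: 0.738
grasp_force: 30.0
```

Call:
send_rows(moves=[[0,0,0.07,0,0,0],[0,0,0.14,0,0,0],[0,0,0.21,0,0,0],[0,0,0.28,0,0,0],[0,0,0.344,0,0,0],[0,0,0.344,0,0,0],[0,0,0.344,0,0,0],[0,0,0.344,0,0,0]])

```text
time_s: 27.75
position: [0.5304, 0.0176, 0.1718]
tcp_rot: [[-0.672, -0.332, -0.662], [-0.233, 0.943, -0.236], [0.703, -0.004, -0.712]]
force: [-0.3, 0.8, -0.6]
opening: 0.736
grasp_force: 30.0
```

Call:
send_rows(moves=[[0,0,0,0,0,0],[0,0,0,0,0,0],[0,0,0,0,0,0],[0,0,0,0,0,0],[0,0,0,0,0,0],[0,0,0,0,0,0],[0,0,0,0,0,0],[0,0,0,0,0,0]], grip=0.9)

```text
time_s: 28.55
position: [0.5289, 0.0175, 0.1706]
tcp_rot: [[-0.67, -0.331, -0.664], [-0.233, 0.943, -0.236], [0.705, -0.003, -0.709]]
force: [0.0, 0.6, 0.4]
opening: 0.9
grasp_force: 0.0
```

Call:
send_rows(moves=[[0,0,-0.1,0,0,0],[0,0,-0.2,0,0,0],[0,0,-0.3,0,0,0],[0,0,-0.4,0,0,0],[0,0,-0.464,0,0,0],[0,0,-0.464,0,0,0],[0,0,-0.464,0,0,0]])

```text
time_s: 29.25
position: [0.6056, 0.0448, 0.2524]
tcp_rot: [[-0.669, -0.332, -0.665], [-0.233, 0.943, -0.236], [0.705, -0.003, -0.709]]
force: [-0.1, 0.2, -0.3]
opening: 0.898
grasp_force: 0.0
```

```bash
python3 - <<'E'
from h import *
w,d=viewer.capture("wrist"); cv2.imwrite("pics/w4.png",w[:,:,::-1])
plan([("over",[.46,-.175,.25],RD)])
E
```

```text
over [0.587, -0.637, 0.6, -0.001, -0.499, -0.0] rows 5.3 to [ 0.46  -0.175  0.25 ]
```

View pics/w4.png

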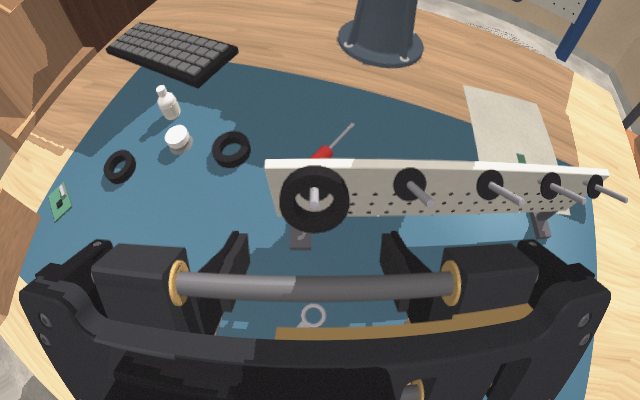

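Roll hangs on peg 0 at (315,200). I'll go to the second roll and check its position numerically.

```bash
cat >> h.py <<'E'
def roll(q):
    "refine a roll's position from a wrist picture"
    w,_=viewer.capture("wrist"); c=wproj([q[0],q[1],.015]); v,uu=np.mgrid[:400,:640]
    m=((w.max(2)<62)&(np.hypot(uu-c[0],v-c[1])<50)&(v<225)).astype(np.uint8)
    k,l,st,ce=cv2.connectedComponentsWithStats(m); j=1+np.argmax(st[1:,4]); x,y,ww,hh=st[j,:4]; e=cv2.fitEllipse(cv2.convexHull(np.argwhere(l==j)[:,::-1].astype(np.int32)))
    print("px",e,st[j],"->",wpix(e[0],.012).round(4)); return wpix(e[0],.012)
E
python3 -c "
from h import *
plan([('over',[.4155,-.172,.25],RD)])"
```

```text
over [0.703, -0.566, 0.715, -0.001, -0.499, -0.0] rows 5.8 to [ 0.416 -0.172  0.25 ]
```

Call:
send_rows(moves=[[0.11,-0.09,0.05,0,-0.08,0],[0.22,-0.18,0.14,0,-0.16,0],[0.34,-0.28,0.27,0,-0.24,0],[0.46,-0.38,0.42,0,-0.33,0],[0.58,-0.48,0.57,0,-0.42,0],[0.703,-0.566,0.715,-0.001,-0.499,0],[0.703,-0.566,0.715,-0.001,-0.499,0],[0.703,-0.566,0.715,-0.001,-0.499,0],[0.703,-0.566,0.715,-0.001,-0.499,0],[0.703,-0.566,0.715,-0.001,-0.499,0],[0.703,-0.566,0.715,-0.001,-0.499,0],[0.703,-0.566,0.715,-0.001,-0.499,0]])

```text
time_s: 30.5
position: [0.4176, -0.1706, 0.2502]
tcp_rot: [[-0.942, -0.334, 0.002], [-0.334, 0.942, -0.001], [-0.001, -0.001, -1.0]]
force: [0.3, -0.3, 0.2]
opening: 0.901
grasp_force: 0.0
```

```bash
python3 - <<'E'
from h import *
r=roll([.4155,-.172]); a=roll([.5165,-.3717])
plan([("low",[r[0],r[1],.004],RD)]); hang(r,2,[.5165,-.3717])
E
```

```text
px ((312.91888427734375, 162.64381408691406), (48.67531967163086, 49.37968444824219), 22.124738693237305) [ 288  138   50   50 1187] -> [ 0.4159 -0.1727  0.012 ]
px ((161.40684509277344, 183.60507202148438), (41.271080017089844, 44.05821228027344), 173.79696655273438) [141 162  42  45 887] -> [ 0.5151 -0.3723  0.012 ]
low [0.008, -0.004, 0.985, -0.001, 0.001, 0.002] rows 4.9 to [ 0.416 -0.173  0.004]
lift [0.0, 0.0, -1.024, 0.0, 0.0, 0.0] rows 5.1 to [ 0.416 -0.173  0.26 ]
hi [-0.946, 1.333, -0.228, 0.0, 0.5, -0.0] rows 8.2 to [0.529 0.22  0.317]
pre [-0.226, -0.0, 0.266, 0.0, 0.0, 0.0] rows 1.7 to [0.522 0.218 0.23 ]
in [-0.0, 0.0, 0.344, 0.0, 0.0, 0.0] rows 1.7 to [0.465 0.197 0.169]
out [-0.0, -0.0, -0.464, 0.0, 0.0, 0.0] rows 2.3 to [0.542 0.225 0.251]
over [0.623, -2.217, 0.63, -0.0, -0.5, 0.0] rows 11.9 to [ 0.516 -0.372  0.25 ]
low [0.0, 0.0, 0.984, 0.0, 0.0, 0.0] rows 4.9 to [ 0.516 -0.372  0.004]
```

Call:
send_rows(moves=[[0.005,-0.003,0.18,0,0,0],[0.008,-0.004,0.36,0,0,0.002],[0.008,-0.004,0.54,0,0,0.002],[0.008,-0.004,0.7,0,0,0.002],[0.008,-0.004,0.84,0,0,0.002],[0.008,-0.004,0.94,0,0,0.002],[0.008,-0.004,0.985,0,0,0.002],[0.008,-0.004,0.985,0,0,0.002],[0.008,-0.004,0.985,0,0,0.002],[0.008,-0.004,0.985,0,0,0.002],[0.008,-0.004,0.985,0,0,0.002]])

```text
time_s: 31.7
position: [0.4162, -0.1741, 0.0054]
tcp_rot: [[-0.945, -0.328, 0.004], [-0.328, 0.945, -0.002], [-0.003, -0.004, -1.0]]
force: [0.3, 0.4, -0.3]
opening: 0.902
grasp_force: 0.0
```

Call:
send_rows(moves=[[0,0,0,0,0,0],[0,0,0,0,0,0],[0,0,0,0,0,0],[0,0,0,0,0,0],[0,0,0,0,0,0],[0,0,0,0,0,0]], grip=0)

```text
time_s: 32.3
position: [0.4156, -0.1738, 0.0046]
tcp_rot: [[-0.945, -0.328, 0.003], [-0.328, 0.945, -0.001], [-0.002, -0.002, -1.0]]
force: [-0.1, 1.1, 6.8]
opening: 0.742
grasp_force: 30.0
```

Call:
send_rows(moves=[[0,0,-0.1,0,0,0],[0,0,-0.26,0,0,0],[0,0,-0.44,0,0,0],[0,0,-0.62,0,0,0],[0,0,-0.8,0,0,0],[0,0,-0.94,0,0,0],[0,0,-1,0,0,0],[0,0,-1,0,0,0],[0,0,-1,0,0,0],[0,0,-1,0,0,0]])

```text
time_s: 33.3
position: [0.4138, -0.1726, 0.2526]
tcp_rot: [[-0.945, -0.328, -0.001], [-0.328, 0.945, 0.002], [0.001, 0.002, -1.0]]
force: [0.1, -0.4, 0.6]
opening: 0.739
grasp_force: 30.0
```

```bash
python3 - <<'E'
from h import *
i=2
plan([("mid",[.52,.0,.33],RD),("hi",peg(i,.13,.007)+[0,0,.08],RP),("pre",peg(i,.12,.007),RP),("in",peg(i,.034,.007),RP)])
E
```

```text
mid [-0.628, 0.513, -0.309, 0.001, -0.0, -0.002] rows 4.3 to [0.52 0.   0.33]
hi [-0.324, 0.819, 0.052, 0.0, 0.5, -0.0] rows 5.2 to [0.529 0.22  0.317]
pre [-0.226, -0.0, 0.266, 0.0, 0.0, 0.0] rows 1.7 to [0.522 0.218 0.23 ]
in [-0.0, 0.0, 0.344, 0.0, 0.0, 0.0] rows 1.7 to [0.465 0.197 0.169]
```

Call:
send_rows(moves=[[-0.12,0.08,-0.1,0,0,0],[-0.25,0.18,-0.2,0,0,0],[-0.38,0.29,-0.28,0,0,0],[-0.5,0.4,-0.309,0,0,0],[-0.628,0.513,-0.309,0,0,0],[-0.628,0.513,-0.309,0,0,0],[-0.628,0.513,-0.309,0,0,-0.002]])

```text
time_s: 34.0
position: [0.5203, 0.0002, 0.3294]
tcp_rot: [[-0.943, -0.333, -0.002], [-0.333, 0.943, -0.0], [0.002, 0.0, -1.0]]
force: [-0.1, -0.7, -0.6]
opening: 0.746
grasp_force: 30.0
```

Call:
send_rows(moves=[[-0.05,0.13,0.01,0,0.08,0],[-0.1,0.27,0.02,0,0.16,0],[-0.16,0.41,0.02,0,0.24,0],[-0.21,0.55,0.03,0,0.33,0],[-0.27,0.69,0.04,0,0.42,0],[-0.324,0.819,0.052,0,0.5,0],[-0.324,0.819,0.052,0,0.5,0],[-0.324,0.819,0.052,0,0.5,0],[-0.324,0.819,0.052,0,0.5,0],[-0.324,0.819,0.052,0,0.5,0]])

```text
time_s: 35.0
position: [0.5298, 0.2176, 0.3205]
tcp_rot: [[-0.672, -0.329, -0.664], [-0.232, 0.944, -0.232], [0.703, -0.002, -0.711]]
force: [0.3, -0.1, -0.7]
opening: 0.737
grasp_force: 30.0
```

Call:
send_rows(moves=[[-0.11,0,0.12,0,0,0],[-0.226,0,0.266,0,0,0],[-0.226,0,0.266,0,0,0],[-0.226,0,0.266,0,0,0],[-0.226,0,0.266,0,0,0],[-0.226,0,0.266,0,0,0],[-0.226,0,0.266,0,0,0]])

```text
time_s: 35.7
position: [0.524, 0.2171, 0.2332]
tcp_rot: [[-0.671, -0.331, -0.663], [-0.234, 0.944, -0.234], [0.703, -0.002, -0.711]]
force: [0.4, -0.0, -0.4]
opening: 0.74
grasp_force: 30.0
```

Call:
send_rows(moves=[[0,0,0.07,0,0,0],[0,0,0.14,0,0,0],[0,0,0.21,0,0,0],[0,0,0.28,0,0,0],[0,0,0.344,0,0,0],[0,0,0.344,0,0,0],[0,0,0.344,0,0,0],[0,0,0.344,0,0,0]])

```text
time_s: 36.5
position: [0.4672, 0.1971, 0.1712]
tcp_rot: [[-0.671, -0.331, -0.664], [-0.234, 0.944, -0.234], [0.704, -0.002, -0.71]]
force: [-0.1, 0.1, -0.8]
opening: 0.737
grasp_force: 30.0
```

Call:
send_rows(moves=[[0,0,0,0,0,0],[0,0,0,0,0,0],[0,0,0,0,0,0],[0,0,0,0,0,0],[0,0,0,0,0,0],[0,0,0,0,0,0],[0,0,0,0,0,0],[0,0,0,0,0,0]], grip=0.9)

```text
time_s: 37.3
position: [0.4659, 0.1968, 0.1704]
tcp_rot: [[-0.669, -0.331, -0.666], [-0.233, 0.944, -0.235], [0.706, -0.001, -0.708]]
force: [0.1, -0.3, 0.2]
opening: 0.901
grasp_force: 0.0
```

Call:
send_rows(moves=[[0,0,-0.1,0,0,0],[0,0,-0.2,0,0,0],[0,0,-0.3,0,0,0],[0,0,-0.4,0,0,0],[0,0,-0.464,0,0,0],[0,0,-0.464,0,0,0],[0,0,-0.464,0,0,0],[0,0,-0.464,0,0,0]])

```text
time_s: 38.1
position: [0.5421, 0.2237, 0.2518]
tcp_rot: [[-0.667, -0.331, -0.668], [-0.233, 0.944, -0.235], [0.708, -0.001, -0.706]]
force: [-0.5, 0.4, -0.3]
opening: 0.897
grasp_force: 0.0
```

```bash
cat >> h.py <<'E'
def onpeg(i):
    "median of dark/any points off the rod round peg i, from the fixed cameras: along, perp, side"
    for nm in ("scene","top"):
        p,d=viewer.capture(nm); L=cloud(nm,d)-root(i); a,pe,si=L@u,L@pd,L@b
        m=(d>0)&(a>.02)&(a<.085)&(np.hypot(pe-.01,si)<.055)&(np.hypot(pe,si)>.008); 
        print(nm,i,m.sum(),[np.percentile(q[m],[5,50,95]).round(3).tolist() for q in (a,pe,si)] if m.sum()>5 else "")
E
python3 - <<'E'
from h import *
onpeg(0); onpeg(2)
plan([("mid",[.57,-.03,.32],RD),("over",[.5158,-.372,.25],RD)])
E
```

```text
scene 0 382 [[0.026, 0.041, 0.051], [-0.014, 0.015, 0.042], [-0.031, -0.004, 0.025]]
top 0 326 [[0.029, 0.042, 0.052], [-0.018, -0.008, 0.035], [-0.026, 0.003, 0.03]]
scene 2 294 [[0.027, 0.042, 0.049], [-0.014, 0.016, 0.044], [-0.032, -0.012, 0.017]]
top 2 357 [[0.028, 0.043, 0.051], [-0.018, -0.004, 0.036], [-0.027, -0.002, 0.028]]
mid [0.355, -0.995, -0.027, -0.001, -0.5, -0.0] rows 5.3 to [ 0.57 -0.03  0.32]
over [0.657, -1.219, 0.28, 0.0, 0.0, 0.0] rows 7.1 to [ 0.516 -0.372  0.25 ]
```

Call:
send_rows(moves=[[0.05,-0.16,-0.05,0,-0.08,0],[0.1,-0.33,-0.08,0,-0.16,0],[0.16,-0.5,-0.08,0,-0.24,0],[0.22,-0.67,-0.06,0,-0.33,0],[0.29,-0.84,-0.04,0,-0.42,0],[0.355,-0.995,-0.027,-0.001,-0.5,0],[0.355,-0.995,-0.027,-0.001,-0.5,0],[0.355,-0.995,-0.027,-0.001,-0.5,0]])

```text
time_s: 39.1
position: [0.5698, -0.0312, 0.3211]
tcp_rot: [[-0.945, -0.327, 0.002], [-0.327, 0.945, 0.001], [-0.002, 0.0, -1.0]]
force: [0.4, -0.0, -0.7]
opening: 0.901
grasp_force: 0.0
```

Call:
send_rows(moves=[[0.08,-0.15,0.03,0,0,0],[0.16,-0.3,0.06,0,0,0],[0.24,-0.45,0.1,0,0,0],[0.33,-0.61,0.14,0,0,0]])

```text
time_s: 39.5
position: [0.5442, -0.1999, 0.284]
tcp_rot: [[-0.942, -0.335, 0.0], [-0.335, 0.942, 0.002], [-0.001, 0.002, -1.0]]
force: [0.3, -0.1, 0.7]
opening: 0.901
grasp_force: 0.0
```

Call:
send_rows(moves=[[0.08,-0.15,0.03,0,0,0],[0.16,-0.3,0.06,0,0,0],[0.24,-0.45,0.1,0,0,0],[0.327,-0.609,0.14,0,0,0],[0.327,-0.609,0.14,0,0,0],[0.327,-0.609,0.14,0,0,0],[0.327,-0.609,0.14,0,0,0],[0.327,-0.609,0.14,0,0,0],[0.327,-0.609,0.14,0,0,0]])

```text
time_s: 40.4
position: [0.5172, -0.3702, 0.2506]
tcp_rot: [[-0.943, -0.333, 0.002], [-0.333, 0.943, 0.0], [-0.002, -0.0, -1.0]]
force: [-0.3, -0.5, -0.4]
opening: 0.899
grasp_force: 0.0
```

```bash
python3 - <<'E'
from h import *
r=roll([.5155,-.372])
plan([("low",[r[0],r[1],.004],RD)])
E
```

```text
px ((311.2753601074219, 162.64739990234375), (48.45756912231445, 49.26908493041992), 6.0548858642578125) [ 287  138   49   50 1206] -> [ 0.5165 -0.3742  0.012 ]
low [0.009, -0.013, 0.986, -0.0, 0.001, 0.001] rows 4.9 to [ 0.516 -0.374  0.004]
```

Call:
send_rows(moves=[[0.005,-0.01,0.18,0,0,0],[0.005,-0.01,0.36,0,0,0],[0.005,-0.01,0.54,0,0,0],[0.005,-0.01,0.7,0,0,0],[0.005,-0.01,0.84,0,0,0],[0.005,-0.01,0.94,0,0,0],[0.005,-0.01,0.985,0,0,0],[0.005,-0.01,0.985,0,0,0],[0.005,-0.01,0.985,0,0,0],[0.005,-0.01,0.985,0,0,0],[0.005,-0.01,0.985,0,0,0]])

```text
time_s: 41.55
position: [0.5172, -0.3751, 0.0055]
tcp_rot: [[-0.944, -0.33, 0.003], [-0.33, 0.944, -0.001], [-0.003, -0.002, -1.0]]
force: [0.6, -0.5, -0.1]
opening: 0.903
grasp_force: 0.0
```

Call:
send_rows(moves=[[0,0,0,0,0,0],[0,0,0,0,0,0],[0,0,0,0,0,0],[0,0,0,0,0,0],[0,0,0,0,0,0],[0,0,0,0,0,0]], grip=0)

```text
time_s: 42.15
position: [0.5165, -0.3745, 0.0043]
tcp_rot: [[-0.944, -0.33, 0.002], [-0.33, 0.944, 0.0], [-0.002, -0.0, -1.0]]
force: [-0.7, 1.5, 5.5]
opening: 0.751
grasp_force: 30.0
```

Call:
send_rows(moves=[[0,0,-0.1,0,0,0],[0,0,-0.26,0,0,0],[0,0,-0.44,0,0,0],[0,0,-0.62,0,0,0],[0,0,-0.8,0,0,0],[0,0,-0.94,0,0,0],[0,0,-1,0,0,0],[0,0,-1,0,0,0],[0,0,-1,0,0,0],[0,0,-1,0,0,0]])

```text
time_s: 43.15
position: [0.5151, -0.3736, 0.2515]
tcp_rot: [[-0.944, -0.33, -0.002], [-0.33, 0.944, 0.004], [0.0, 0.004, -1.0]]
force: [-0.3, 0.9, 0.0]
opening: 0.754
grasp_force: 30.0
```

```bash
python3 - <<'E'
from h import *
i=4
plan([("mid",[.56,-.15,.33],RD),("mid2",[.56,.08,.33],RD),("mid3",[.50,.3,.33],RD),("hi",peg(i,.13,.007)+[0,0,.08],RP),("pre",peg(i,.12,.007),RP),("in",peg(i,.034,.007),RP)])
E
```

```text
mid [-0.465, 0.786, -0.311, 0.003, -0.0, -0.0] rows 4.8 to [ 0.56 -0.15  0.33]
mid2 [-0.305, 0.868, 0.0, 0.0, 0.0, 0.0] rows 4.6 to [0.56 0.08 0.33]
mid3 [-0.065, 0.91, 0.0, 0.0, 0.0, 0.0] rows 4.6 to [0.5  0.3  0.33]
hi [-0.002, 0.42, 0.052, 0.0, 0.5, -0.0] rows 5.2 to [0.466 0.399 0.317]
pre [-0.226, -0.0, 0.266, 0.0, 0.0, 0.0] rows 1.7 to [0.459 0.397 0.23 ]
in [0.0, 0.0, 0.344, 0.0, 0.0, 0.0] rows 1.7 to [0.402 0.377 0.169]
```

Call:
send_rows(moves=[[-0.09,0.15,-0.09,0,0,0],[-0.18,0.3,-0.18,0,0,0],[-0.27,0.46,-0.27,0,0,0],[-0.37,0.62,-0.311,0,0,0],[-0.465,0.786,-0.311,0.003,0,0],[-0.465,0.786,-0.311,0.003,0,0]])

```text
time_s: 43.75
position: [0.5605, -0.1443, 0.3305]
tcp_rot: [[-0.942, -0.337, 0.001], [-0.337, 0.942, 0.0], [-0.001, 0.0, -1.0]]
force: [0.7, -1.2, -1.1]
opening: 0.752
grasp_force: 30.0
```

Call:
send_rows(moves=[[-0.06,0.17,0,0,0,0],[-0.12,0.34,0,0,0,0],[-0.18,0.51,0,0,0,0],[-0.24,0.69,0,0,0,0],[-0.305,0.868,0,0,0,0],[-0.305,0.868,0,0,0,0]])

```text
time_s: 44.35
position: [0.5596, 0.0844, 0.329]
tcp_rot: [[-0.942, -0.336, -0.001], [-0.336, 0.942, -0.001], [0.001, -0.001, -1.0]]
force: [0.2, -1.0, 0.7]
opening: 0.752
grasp_force: 30.0
```

Call:
send_rows(moves=[[-0.01,0.18,0,0,0,0],[-0.03,0.36,0,0,0,0],[-0.04,0.54,0,0,0,0],[-0.05,0.72,0,0,0,0],[-0.065,0.91,0,0,0,0],[-0.065,0.91,0,0,0,0]])

```text
time_s: 44.95
position: [0.4992, 0.3032, 0.3281]
tcp_rot: [[-0.942, -0.336, -0.0], [-0.336, 0.942, -0.003], [0.001, -0.003, -1.0]]
force: [-0.4, -0.8, -0.4]
opening: 0.754
grasp_force: 30.0
```

Call:
send_rows(moves=[[0,0.07,0.01,0,0.08,0],[0,0.14,0.02,0,0.16,0],[0,0.21,0.02,0,0.24,0],[0,0.28,0.03,0,0.33,0],[0,0.35,0.04,0,0.42,0],[-0.002,0.42,0.052,0,0.5,0],[-0.002,0.42,0.052,0,0.5,0],[-0.002,0.42,0.052,0,0.5,0],[-0.002,0.42,0.052,0,0.5,0],[-0.002,0.42,0.052,0,0.5,0]])

```text
time_s: 45.95
position: [0.4673, 0.3976, 0.319]
tcp_rot: [[-0.673, -0.329, -0.662], [-0.231, 0.944, -0.234], [0.703, -0.004, -0.712]]
force: [0.3, -0.7, -0.9]
opening: 0.748
grasp_force: 30.0
```

Call:
send_rows(moves=[[-0.11,0,0.12,0,0,0],[-0.226,0,0.266,0,0,0],[-0.226,0,0.266,0,0,0],[-0.226,0,0.266,0,0,0],[-0.226,0,0.266,0,0,0],[-0.226,0,0.266,0,0,0],[-0.226,0,0.266,0,0,0]])

```text
time_s: 46.65
position: [0.4614, 0.3963, 0.2313]
tcp_rot: [[-0.672, -0.33, -0.663], [-0.232, 0.944, -0.235], [0.703, -0.004, -0.711]]
force: [-0.0, 0.1, -0.2]
opening: 0.752
grasp_force: 30.0
```

```bash
python3 - <<'E'
from h import *
i=4
plan([("pre",peg(i,.12,.007),RP),("in",peg(i,.034,.007),RP)])
E
```

```text
pre [0.002, 0.005, 0.009, -0.002, 0.004, -0.002] rows 0.1 to [0.459 0.397 0.23 ]
in [0.0, 0.0, 0.344, 0.0, 0.0, 0.0] rows 1.7 to [0.402 0.377 0.169]
```

Call:
send_rows(moves=[[0.002,0.005,0.07,0,0,0],[0.002,0.005,0.14,0,0,0],[0.002,0.005,0.21,0,0,0],[0.002,0.005,0.28,0,0,0],[0.002,0.005,0.346,0,0,0],[0.002,0.005,0.346,0,0,0],[0.002,0.005,0.346,0,0,0],[0.002,0.005,0.346,0,0,0]])

```text
time_s: 47.45
position: [0.4035, 0.3771, 0.1693]
tcp_rot: [[-0.671, -0.33, -0.664], [-0.232, 0.944, -0.235], [0.704, -0.004, -0.71]]
force: [0.9, 0.4, -0.9]
opening: 0.749
grasp_force: 30.0
```

Call:
send_rows(moves=[[0,0,0,0,0,0],[0,0,0,0,0,0],[0,0,0,0,0,0],[0,0,0,0,0,0],[0,0,0,0,0,0],[0,0,0,0,0,0],[0,0,0,0,0,0],[0,0,0,0,0,0]], grip=0.9)

```text
time_s: 48.25
position: [0.4023, 0.3766, 0.1684]
tcp_rot: [[-0.669, -0.33, -0.665], [-0.231, 0.944, -0.236], [0.706, -0.005, -0.708]]
force: [-0.5, -0.2, -0.1]
opening: 0.902
grasp_force: 0.0
```

Call:
send_rows(moves=[[0,0,-0.1,0,0,0],[0,0,-0.2,0,0,0],[0,0,-0.3,0,0,0],[0,0,-0.4,0,0,0],[0,0,-0.464,0,0,0],[0,0,-0.464,0,0,0],[0,0,-0.464,0,0,0],[0,0,-0.464,0,0,0]])

```text
time_s: 49.05
position: [0.4784, 0.4036, 0.2497]
tcp_rot: [[-0.668, -0.331, -0.667], [-0.23, 0.944, -0.237], [0.708, -0.005, -0.706]]
force: [0.3, 0.4, 0.2]
opening: 0.895
grasp_force: 0.0
```

```bash
python3 - <<'E'
from h import *
onpeg(4)
plan([("mid",[.56,.25,.31],RD),("over",[.665,.033,.24],down(68))])
E
```

```text
scene 4 306 [[0.026, 0.041, 0.048], [-0.014, 0.016, 0.041], [-0.031, -0.008, 0.024]]
top 4 161 [[0.025, 0.041, 0.048], [-0.018, -0.001, 0.035], [-0.03, -0.018, -0.003]]
mid [0.094, -0.689, -0.241, -0.003, -0.501, -0.001] rows 5.2 to [0.56 0.25 0.31]
over [-0.109, -0.958, 0.28, 0.0, 0.0, 0.459] rows 5.0 to [0.665 0.033 0.24 ]
```

Call:
send_rows(moves=[[0.02,-0.11,-0.06,0,-0.08,0],[0.03,-0.22,-0.12,0,-0.16,0],[0.05,-0.33,-0.18,0,-0.24,0],[0.06,-0.45,-0.22,0,-0.33,0],[0.08,-0.57,-0.241,0,-0.42,0],[0.094,-0.689,-0.241,-0.003,-0.501,0],[0.094,-0.689,-0.241,-0.003,-0.501,0],[0.094,-0.689,-0.241,-0.003,-0.501,0]], grip=0.5)

```text
time_s: 49.95
position: [0.5597, 0.2496, 0.3111]
tcp_rot: [[-0.945, -0.327, 0.002], [-0.327, 0.945, 0.001], [-0.002, 0.0, -1.0]]
force: [0.2, 1.0, -0.1]
opening: 0.502
grasp_force: 0.0
```

Call:
send_rows(moves=[[-0.02,-0.19,0.05,0,0,0.09],[-0.04,-0.38,0.1,0,0,0.18],[-0.06,-0.57,0.16,0,0,0.27],[-0.08,-0.76,0.22,0,0,0.36],[-0.109,-0.958,0.28,0,0,0.459],[-0.109,-0.958,0.28,0,0,0.459],[-0.109,-0.958,0.28,0,0,0.459],[-0.109,-0.958,0.28,0,0,0.459],[-0.109,-0.958,0.28,0,0,0.459],[-0.109,-0.958,0.28,0,0,0.459]])

```text
time_s: 50.95
position: [0.6653, 0.0349, 0.2416]
tcp_rot: [[-0.927, 0.374, 0.004], [0.374, 0.927, 0.001], [-0.003, 0.002, -1.0]]
force: [-0.1, 0.1, 0.9]
opening: 0.495
grasp_force: 0.0
```

```bash
python3 - <<'E'
from h import *
s=readout.read_state(); w,d=viewer.capture("wrist"); cv2.imwrite("pics/w5.png",cv2.resize(w[70:270,190:450],None,fx=3,fy=3,interpolation=cv2.INTER_CUBIC)[:,:,::-1]); print(s["position"])
print("expected eyes at",[((wproj(q)-[190,70])*3).round() for q in ([.6212,.0503,.004],[.6282,-.0788,.004])])
E
```

```text
[0.66526112 0.03488554 0.24162853]
expected eyes at [array([364., 177.]), array([106., 303.])]
```

View pics/w5.png

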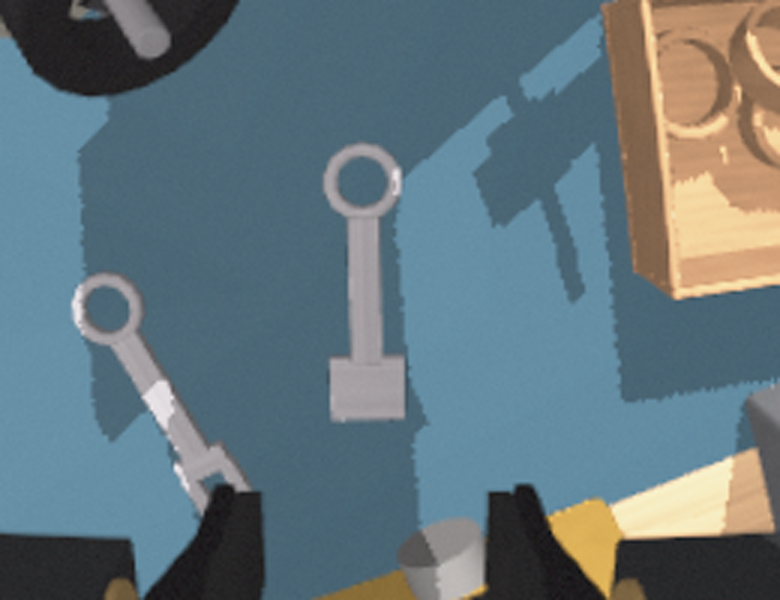

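Scraper: eye at (361,180), blade centre at (368,388). Spanner: eye at (109,308), jaw root near (207,462).

```bash
python3 - <<'E'
from h import *
g=lambda x,y: wpix((190+(x-1)/3,70+(y-1)/3),.008)
def tool(e,t):
    d=(e-t)[:2]; L=np.linalg.norm(d); d/=L; y=np.array([d[1],-d[0]]); yaw=np.degrees(np.arctan2(y[1],y[0]))
    print("eye",e.round(4),"len",L.round(4),"yaw",yaw.round(1)); return e[:2]-.035*d,yaw
c,yaw=tool(g(361,180),g(368,388)); print(c)
c2,yaw2=tool(g(109,308),g(207,462)); print(c2)
R=down(yaw); P=lambda z:np.array([*c,z])
i=1
plan([("low",P(.004),R)])
plan([("lift",P(.22),R),("hi",peg(i,.13,.039)+[0,0,.11],RP),("pre",peg(i,.12,.039),RP),("in",peg(i,.033,.039),RP)],start=(P(.004),R))
E
```

```text
eye [0.6209 0.0486 0.008 ] len 0.0928 yaw 69.8
[0.65378749 0.03646955]
eye [ 0.6297 -0.0771  0.008 ] len 0.0846 yaw 97.1
[ 0.6643844  -0.07283128]
low [0.049, -0.012, 0.95, 0.001, 0.002, -0.02] rows 4.8 to [0.654 0.036 0.004]
lift [0.0, 0.0, -0.864, 0.0, 0.0, 0.0] rows 4.3 to [0.654 0.036 0.22 ]
hi [0.411, 0.281, -0.417, 0.172, 0.48, -0.416] rows 6.9 to [0.582 0.138 0.324]
pre [-0.311, -0.0, 0.351, 0.0, 0.0, 0.0] rows 2.3 to [0.575 0.135 0.207]
in [-0.0, -0.0, 0.348, 0.0, 0.0, 0.0] rows 1.7 to [0.517 0.115 0.146]
```

Call:
send_rows(moves=[[0.02,-0.005,0.18,0,0,-0.02],[0.049,-0.012,0.36,0,0,-0.02],[0.049,-0.012,0.54,0,0.002,-0.02],[0.049,-0.012,0.7,0,0.002,-0.02],[0.049,-0.012,0.84,0,0.002,-0.02],[0.049,-0.012,0.93,0,0.002,-0.02],[0.049,-0.012,0.95,0,0.002,-0.02],[0.049,-0.012,0.95,0,0.002,-0.02],[0.049,-0.012,0.95,0,0.002,-0.02],[0.049,-0.012,0.95,0,0.002,-0.02],[0.049,-0.012,0.95,0,0.002,-0.02]])

```text
time_s: 52.1
position: [0.6547, 0.0349, 0.005]
tcp_rot: [[-0.938, 0.347, 0.003], [0.347, 0.938, 0.001], [-0.002, 0.002, -1.0]]
force: [0.2, -0.4, -0.3]
opening: 0.5
grasp_force: 0.0
```

Call:
send_rows(moves=[[0,0,0,0,0,0],[0,0,0,0,0,0],[0,0,0,0,0,0],[0,0,0,0,0,0],[0,0,0,0,0,0],[0,0,0,0,0,0],[0,0,0,0,0,0],[0,0,0,0,0,0]], grip=0)

```text
time_s: 52.9
position: [0.6536, 0.035, 0.0033]
tcp_rot: [[-0.938, 0.347, 0.0], [0.347, 0.938, 0.002], [0.001, 0.002, -1.0]]
force: [-0.2, 0.6, 0.4]
opening: 0.157
grasp_force: 30.0
```

Call:
send_rows(moves=[[0,0,-0.1,0,0,0],[0,0,-0.26,0,0,0],[0,0,-0.44,0,0,0],[0,0,-0.62,0,0,0],[0,0,-0.78,0,0,0],[0,0,-0.864,0,0,0],[0,0,-0.864,0,0,0],[0,0,-0.864,0,0,0],[0,0,-0.864,0,0,0],[0,0,-0.864,0,0,0]])

```text
time_s: 53.9
position: [0.6523, 0.0347, 0.2168]
tcp_rot: [[-0.938, 0.347, -0.004], [0.347, 0.938, 0.002], [0.005, 0.001, -1.0]]
force: [0.6, -0.9, -0.1]
opening: 0.154
grasp_force: 30.0
```

```bash
python3 - <<'E'
from h import *
s=readout.read_state(); w,d=viewer.capture("wrist"); c=(wproj(s["position"]+s["tcp_rot"]@[.035,0,-.005])).astype(int); print(c, s["opening"])
x0,y0=c-[60,40]; cv2.imwrite("pics/w6.png",cv2.resize(w[y0:y0+100,x0:x0+120],None,fx=5,fy=5,interpolation=cv2.INTER_CUBIC)[:,:,::-1]); print(x0,y0)
print(((wproj(s["position"]+s["tcp_rot"]@[.035,0,-.005])-[x0,y0])*5))
E
```

```text
[311 192] 0.15382222223342815
251 152
[302.4069954 201.1101488]
```

View pics/w6.png

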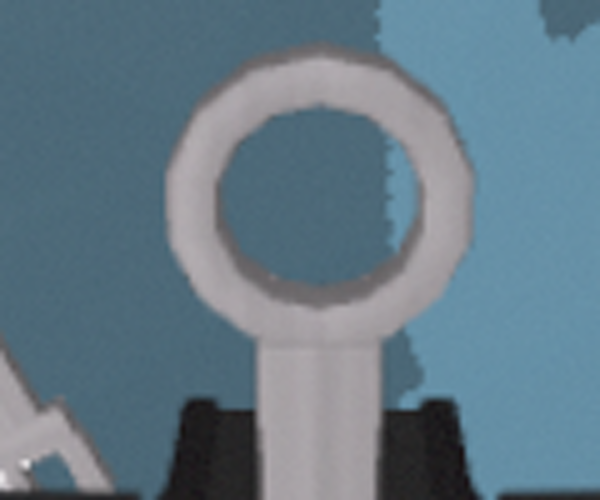

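The scraper is gripped centrally. Its eye centre is at (319,203), which is level with the shank's middle and at the expected distance.

```bash
python3 - <<'E'
from h import *
i=1
plan([("hi",peg(i,.13,.039)+[0,0,.11],RP),("pre",peg(i,.12,.038),RP),("in",peg(i,.034,.038),RP),("out",peg(i,.15,.038),RP)])
E
```

```text
hi [0.412, 0.288, -0.427, 0.174, 0.477, -0.417] rows 6.9 to [0.582 0.138 0.324]
pre [-0.307, -0.0, 0.351, 0.0, 0.0, 0.0] rows 2.3 to [0.574 0.135 0.208]
in [-0.0, -0.0, 0.344, 0.0, 0.0, 0.0] rows 1.7 to [0.517 0.115 0.147]
out [-0.0, -0.0, -0.464, 0.0, 0.0, 0.0] rows 2.3 to [0.594 0.142 0.229]
```

Call:
send_rows(moves=[[0.05,0.04,-0.1,0.02,0.06,-0.05],[0.1,0.08,-0.2,0.044,0.12,-0.105],[0.16,0.12,-0.28,0.066,0.18,-0.16],[0.22,0.16,-0.35,0.09,0.25,-0.22],[0.28,0.2,-0.4,0.117,0.32,-0.28],[0.34,0.24,-0.42,0.145,0.397,-0.347],[0.412,0.288,-0.427,0.174,0.477,-0.417],[0.412,0.288,-0.427,0.174,0.477,-0.417],[0.412,0.288,-0.427,0.174,0.477,-0.417],[0.412,0.288,-0.427,0.174,0.477,-0.417],[0.412,0.288,-0.427,0.174,0.477,-0.417],[0.412,0.288,-0.427,0.174,0.477,-0.417]])

```text
time_s: 55.15
position: [0.5822, 0.1369, 0.327]
tcp_rot: [[-0.671, -0.33, -0.664], [-0.233, 0.944, -0.233], [0.703, -0.002, -0.711]]
force: [0.3, 0.1, -0.1]
opening: 0.153
grasp_force: 30.0
```

Call:
send_rows(moves=[[-0.1,0,0.11,0,0,0],[-0.2,0,0.23,0,0,0],[-0.307,0,0.351,0,0,0],[-0.307,0,0.351,0,0,0],[-0.307,0,0.351,0,0,0],[-0.307,0,0.351,0,0,0],[-0.307,0,0.351,0,0,0],[-0.307,0,0.351,0,0,0],[-0.307,0,0.351,0,0,0]])

```text
time_s: 56.05
position: [0.5756, 0.1352, 0.211]
tcp_rot: [[-0.671, -0.331, -0.663], [-0.235, 0.943, -0.234], [0.703, -0.002, -0.711]]
force: [-0.3, 0.2, -0.1]
opening: 0.158
grasp_force: 30.0
```

```bash
python3 - <<'E'
from h import *
i=1
plan([("pre",peg(i,.12,.038),RP),("in",peg(i,.034,.038),RP)])
s=readout.read_state(); w,d=viewer.capture("wrist"); c=wproj(peg(i,.085)).astype(int); x0,y0=c-[70,60]
cv2.imwrite("pics/w7.png",cv2.resize(w[y0:y0+120,x0:x0+140],None,fx=5,fy=5,interpolation=cv2.INTER_CUBIC)[:,:,::-1])
for q in (peg(i,.085),peg(i,.026),s["position"]+s["tcp_rot"]@[.035,0,-.005]): print(((wproj(q)-[x0,y0])*5).round())
E
```

```text
pre [-0.005, 0.002, 0.012, -0.001, 0.004, -0.001] rows 0.1 to [0.574 0.135 0.208]
in [-0.0, -0.0, 0.344, 0.0, 0.0, 0.0] rows 1.7 to [0.517 0.115 0.147]
[355. 301.]
[356. 224.]
[349. 407.]
```

View pics/w7.png

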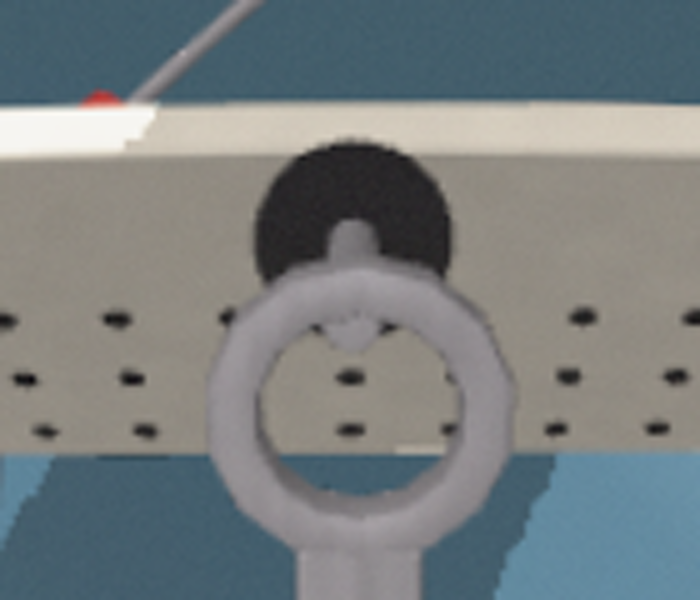

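The eye centre is at (360,405), the peg tip at about (352,325) and the flange at (353,238). That puts the eye about 1 mm to the right of the peg, and the peg about 2 mm lower than computed. I'll apply a small correction and insert.

Call:
send_rows(moves=[[-0.008,-0.005,0,0,0,0],[-0.008,-0.005,0.05,0,0,0],[-0.008,-0.005,0.1,0,0,0],[-0.008,-0.005,0.16,0,0,0],[-0.008,-0.005,0.22,0,0,0],[-0.008,-0.005,0.28,0,0,0],[-0.008,-0.005,0.344,0,0,0],[-0.008,-0.005,0.344,0,0,0],[-0.008,-0.005,0.344,0,0,0],[-0.008,-0.005,0.344,0,0,0],[-0.008,-0.005,0.344,0,0,0]])

```text
time_s: 57.2
position: [0.5207, 0.1144, 0.1479]
tcp_rot: [[-0.671, -0.332, -0.663], [-0.235, 0.943, -0.234], [0.703, -0.002, -0.711]]
force: [-0.0, -1.0, -1.3]
opening: 0.155
grasp_force: 30.0
```

Call:
send_rows(moves=[[0,0,0,0,0,0],[0,0,0,0,0,0],[0,0,0,0,0,0],[0,0,0,0,0,0],[0,0,0,0,0,0],[0,0,0,0,0,0],[0,0,0,0,0,0],[0,0,0,0,0,0]], grip=0.5)

```text
time_s: 58.0
position: [0.5197, 0.1143, 0.1475]
tcp_rot: [[-0.67, -0.331, -0.664], [-0.234, 0.943, -0.234], [0.705, -0.001, -0.71]]
force: [-0.7, -0.3, -0.5]
opening: 0.501
grasp_force: 0.0
```

Call:
send_rows(moves=[[0,0,-0.1,0,0,0],[0,0,-0.2,0,0,0],[0,0,-0.3,0,0,0],[0,0,-0.4,0,0,0],[0,0,-0.5,0,0,0],[0,0,-0.56,0,0,0],[0,0,-0.56,0,0,0],[0,0,-0.56,0,0,0]])

```text
time_s: 58.8
position: [0.6124, 0.147, 0.2463]
tcp_rot: [[-0.669, -0.332, -0.665], [-0.234, 0.943, -0.235], [0.705, -0.001, -0.709]]
force: [0.3, 0.4, -0.7]
opening: 0.501
grasp_force: 0.0
```

```bash
python3 - <<'E'
from h import *
onpeg(1)
p,d=viewer.capture("scene"); W=cloud("scene",d); L=W-root(1)
m=(d>0)&(abs(L@b)<.03)&(L@n>.008)&(L@n<.09)&(W[...,2]<.15)&(W[...,2]>.04); print("below peg",m.sum(),[np.percentile(q[m],[5,50,95]).round(3).tolist() for q in (L@n,W[...,2],L@b)])
plan([("over",[.6666,-.0726,.24],down(97.1))])
E
```

```text
scene 1 183 [[0.023, 0.028, 0.039], [-0.011, 0.017, 0.06], [-0.016, -0.003, 0.011]]
top 1 115 [[0.026, 0.033, 0.042], [-0.015, -0.003, 0.034], [-0.013, 0.002, 0.015]]
below peg 204 [[0.046, 0.072, 0.085], [0.079, 0.101, 0.146], [-0.016, -0.002, 0.013]]
over [0.042, -0.901, 0.077, -0.054, -0.497, 0.129] rows 5.4 to [ 0.667 -0.073  0.24 ]
```

Call:
send_rows(moves=[[0.01,-0.13,-0.05,-0.01,-0.08,0.02],[0.01,-0.27,-0.07,-0.018,-0.16,0.04],[0.02,-0.42,-0.07,-0.027,-0.24,0.06],[0.03,-0.58,-0.03,-0.036,-0.33,0.085],[0.04,-0.74,0.02,-0.045,-0.42,0.11],[0.042,-0.901,0.077,-0.054,-0.497,0.129],[0.042,-0.901,0.077,-0.054,-0.497,0.129],[0.042,-0.901,0.077,-0.054,-0.497,0.129],[0.042,-0.901,0.077,-0.054,-0.497,0.129],[0.042,-0.901,0.077,-0.054,-0.497,0.129],[0.042,-0.901,0.077,-0.054,-0.497,0.129]])

```text
time_s: 60.05
position: [0.6683, -0.0707, 0.2407]
tcp_rot: [[-0.992, -0.126, 0.002], [-0.126, 0.992, 0.0], [-0.002, 0.0, -1.0]]
force: [-0.0, -0.7, -0.2]
opening: 0.498
grasp_force: 0.0
```

```bash
python3 - <<'E'
from h import *
s=readout.read_state(); print(s["position"]); w,d=viewer.capture("wrist"); np.savez("pics/w8.npz",w=w)
hsv=cv2.cvtColor(w,cv2.COLOR_RGB2HSV); m=((hsv[...,1]<60)&(hsv[...,2]>85)).astype(np.uint8)
e=wproj([.6297,-.0771,.008]); t=wproj([.675,-.0715,.008]); print("exp eye",e,"shank",t)
k,l,st,ce=cv2.connectedComponentsWithStats(m)
js={j for j in l[int(e[1])-40:int(e[1])+60,int(e[0])-40:int(e[0])+40].ravel() if j and st[j,4]>80}
for j in js: print(st[j])
M=np.isin(l,list(js)).astype(np.uint8); 
cs,h=cv2.findContours(M,cv2.RETR_CCOMP,cv2.CHAIN_APPROX_NONE)
for c,hh in zip(cs,h[0]):
    if hh[3]>=0 and cv2.contourArea(c)>60: ee=cv2.fitEllipse(c); print("hole",ee, wpix(ee[0],.008))
E
```

```text
[ 0.66825118 -0.07072026  0.24068362]
exp eye [312.47692236 135.21573862] shank [312.39275044 170.02943019]
[ 298  122   27   94 1259]
hole ((310.9178771972656, 134.5984344482422), (16.57903480529785, 16.751535415649414), 159.5271759033203) [ 0.62915895 -0.07916891  0.008     ]
```

```bash
python3 - <<'E'
from h import *
w=np.load("pics/w8.npz")["w"]; hsv=cv2.cvtColor(w,cv2.COLOR_RGB2HSV); m=((hsv[...,1]<60)&(hsv[...,2]>85))
f=lambda a,z:(np.mean([298+np.nonzero(m[v,298:326])[0].mean() for v in range(a,z)]),(a+z-1)/2)
e=np.array([.6292,-.0792]); q1,q2=f(152,160),f(172,182); print(q1,q2)
s1,s2=wpix(q1,.008)[:2],wpix(q2,.008)[:2]; d=e-s2; print(s1,s2); L=np.linalg.norm(d); d/=L; yaw=np.degrees(np.arctan2(-d[0],d[1])); print(L,yaw)
c=e-.035*d; R=down(yaw); P=lambda z:np.array([*c,z]); print(c)
plan([("low",P(.004),R)])
E
```

```text
(np.float64(310.5), 155.5) (np.float64(310.5), 176.5)
[ 0.65619515 -0.07632811] [ 0.68394936 -0.07287721]
0.05511324676688679 96.58768630143396
[ 0.66396891 -0.07518467]
low [0.021, -0.015, 0.947, 0.0, 0.001, 0.007] rows 4.7 to [ 0.664 -0.075  0.004]
```

Call:
send_rows(moves=[[0.02,-0.012,0.18,0,0,0.007],[0.021,-0.012,0.36,0,0,0.007],[0.021,-0.012,0.54,0,0,0.007],[0.021,-0.012,0.7,0,0,0.007],[0.021,-0.012,0.84,0,0,0.007],[0.021,-0.012,0.93,0,0,0.007],[0.021,-0.012,0.947,0,0,0.007],[0.021,-0.012,0.947,0,0,0.007],[0.021,-0.012,0.947,0,0,0.007],[0.021,-0.012,0.947,0,0,0.007],[0.021,-0.012,0.947,0,0,0.007]])

```text
time_s: 61.2
position: [0.6643, -0.0762, 0.0057]
tcp_rot: [[-0.994, -0.113, 0.005], [-0.113, 0.994, -0.0], [-0.005, -0.001, -1.0]]
force: [0.7, 0.1, 0.4]
opening: 0.502
grasp_force: 0.0
```

Call:
send_rows(moves=[[0,0,0,0,0,0],[0,0,0,0,0,0],[0,0,0,0,0,0],[0,0,0,0,0,0],[0,0,0,0,0,0],[0,0,0,0,0,0],[0,0,0,0,0,0],[0,0,0,0,0,0]], grip=0)

```text
time_s: 62.0
position: [0.6632, -0.076, 0.0041]
tcp_rot: [[-0.994, -0.113, 0.002], [-0.113, 0.994, 0.0], [-0.002, 0.0, -1.0]]
force: [0.8, -0.3, 1.3]
opening: 0.152
grasp_force: 30.0
```

Call:
send_rows(moves=[[0,0,-0.1,0,0,0],[0,0,-0.26,0,0,0],[0,0,-0.44,0,0,0],[0,0,-0.62,0,0,0],[0,0,-0.8,0,0,0],[0,0,-0.94,0,0,0],[0,0,-1,0,0,0],[0,0,-1,0,0,0],[0,0,-1,0,0,0],[0,0,-1,0,0,0]])

```text
time_s: 63.0
position: [0.6615, -0.0757, 0.2518]
tcp_rot: [[-0.994, -0.112, -0.002], [-0.112, 0.994, 0.002], [0.002, 0.002, -1.0]]
force: [0.3, -0.2, -1.7]
opening: 0.156
grasp_force: 30.0
```

```bash
cat >> h.py <<'E'
def eyehole():
    s=readout.read_state(); w,d=viewer.capture("wrist"); hsv=cv2.cvtColor(w,cv2.COLOR_RGB2HSV); m=((hsv[...,1]<60)&(hsv[...,2]>85)).astype(np.uint8)
    e=wproj(s["position"]+s["tcp_rot"]@[.035,0,-.009])
    cs,h=cv2.findContours(m,cv2.RETR_CCOMP,cv2.CHAIN_APPROX_NONE)
    for c,hh in zip(cs,h[0]):
        if hh[3]>=0 and cv2.contourArea(c)>300: ee=cv2.fitEllipse(c); print("hole",ee,"exp",e)
E
python3 - <<'E'
from h import *
eyehole(); i=3
plan([("mid",[.62,.14,.33],RD),("hi",peg(i,.13,.041)+[0,0,.11],RP),("pre",peg(i,.12,.040),RP),("in",peg(i,.034,.040),RP)])
E
```

```text
hole ((314.5799255371094, 190.97499084472656), (35.418800354003906, 39.18305206298828), 91.2872314453125) exp [312.41089801 193.87545398]
mid [0.069, 0.877, -0.311, 0.001, -0.001, -0.143] rows 4.7 to [0.62 0.14 0.33]
hi [0.143, 0.803, 0.028, 0.0, 0.5, -0.0] rows 5.2 to [0.52  0.318 0.323]
pre [-0.307, 0.0, 0.351, 0.0, 0.0, 0.0] rows 2.3 to [0.513 0.315 0.207]
in [0.0, 0.0, 0.344, 0.0, 0.0, 0.0] rows 1.7 to [0.455 0.295 0.146]
```

Call:
send_rows(moves=[[0.01,0.15,-0.1,0,0,-0.03],[0.02,0.32,-0.2,0,0,-0.06],[0.04,0.5,-0.28,0,0,-0.09],[0.05,0.69,-0.311,0,0,-0.12],[0.069,0.877,-0.311,0,0,-0.143],[0.069,0.877,-0.311,0,0,-0.143],[0.069,0.877,-0.311,0,0,-0.143]])

```text
time_s: 63.75
position: [0.6199, 0.141, 0.3304]
tcp_rot: [[-0.943, -0.333, -0.0], [-0.333, 0.943, -0.0], [0.001, -0.0, -1.0]]
force: [0.5, -0.2, -1.0]
opening: 0.151
grasp_force: 30.0
```

Call:
send_rows(moves=[[0.02,0.13,0,0,0.08,0],[0.04,0.26,0,0,0.16,0],[0.06,0.4,0.01,0,0.24,0],[0.09,0.54,0.01,0,0.33,0],[0.12,0.67,0.02,0,0.42,0],[0.143,0.803,0.028,0,0.5,0],[0.143,0.803,0.028,0,0.5,0],[0.143,0.803,0.028,0,0.5,0],[0.143,0.803,0.028,0,0.5,0],[0.143,0.803,0.028,0,0.5,0]])

```text
time_s: 64.75
position: [0.5215, 0.3159, 0.3262]
tcp_rot: [[-0.672, -0.329, -0.664], [-0.233, 0.944, -0.232], [0.703, -0.001, -0.711]]
force: [-0.4, 0.3, -0.7]
opening: 0.151
grasp_force: 30.0
```

Call:
send_rows(moves=[[-0.1,0,0.11,0,0,0],[-0.2,0,0.23,0,0,0],[-0.307,0,0.351,0,0,0],[-0.307,0,0.351,0,0,0],[-0.307,0,0.351,0,0,0],[-0.307,0,0.351,0,0,0],[-0.307,0,0.351,0,0,0],[-0.307,0,0.351,0,0,0],[-0.307,0,0.351,0,0,0],[-0.307,0,0.351,0,0,0]])

```text
time_s: 65.75
position: [0.5136, 0.315, 0.2088]
tcp_rot: [[-0.669, -0.331, -0.665], [-0.235, 0.944, -0.234], [0.705, -0.0, -0.709]]
force: [-0.2, 0.2, -0.6]
opening: 0.153
grasp_force: 30.0
```

```bash
python3 - <<'E'
from h import *
i=3
plan([("pre",peg(i,.12,.041,-.001),RP),("in",peg(i,.034,.041,-.001),RP)])
E
```

```text
pre [-0.008, -0.003, 0.009, -0.0, 0.002, -0.0] rows 0.1 to [0.514 0.314 0.206]
in [0.0, 0.0, 0.344, 0.0, 0.0, 0.0] rows 1.7 to [0.456 0.294 0.145]
```

Call:
send_rows(moves=[[-0.006,-0.003,0,0,0,0],[-0.006,-0.003,0.05,0,0,0],[-0.006,-0.003,0.1,0,0,0],[-0.006,-0.003,0.16,0,0,0],[-0.006,-0.003,0.22,0,0,0],[-0.006,-0.003,0.28,0,0,0],[-0.006,-0.003,0.346,0,0,0],[-0.006,-0.003,0.346,0,0,0],[-0.006,-0.003,0.346,0,0,0],[-0.006,-0.003,0.346,0,0,0],[-0.006,-0.003,0.346,0,0,0]])

```text
time_s: 66.85
position: [0.4581, 0.2946, 0.1465]
tcp_rot: [[-0.67, -0.331, -0.664], [-0.235, 0.944, -0.233], [0.704, -0.0, -0.71]]
force: [0.2, -0.1, -0.3]
opening: 0.153
grasp_force: 30.0
```

Call:
send_rows(moves=[[0,0,0,0,0,0],[0,0,0,0,0,0],[0,0,0,0,0,0],[0,0,0,0,0,0],[0,0,0,0,0,0],[0,0,0,0,0,0],[0,0,0,0,0,0],[0,0,0,0,0,0]], grip=0.5)

```text
time_s: 67.65
position: [0.4572, 0.2943, 0.146]
tcp_rot: [[-0.669, -0.331, -0.666], [-0.234, 0.944, -0.234], [0.706, -0.0, -0.709]]
force: [0.6, 0.1, 0.2]
opening: 0.496
grasp_force: 0.0
```

Call:
send_rows(moves=[[0,0,-0.1,0,0,0],[0,0,-0.2,0,0,0],[0,0,-0.3,0,0,0],[0,0,-0.4,0,0,0],[0,0,-0.5,0,0,0],[0,0,-0.6,0,0,0],[0,0,-0.7,0,0,0],[0,0,-0.8,0,0,0],[0,0,-0.9,0,0,0],[0,0,-0.9,0,0,0],[0,0,-0.9,0,0,0],[0,0,-0.9,0,0,0]])

```text
time_s: 68.85
position: [0.6061, 0.3467, 0.3043]
tcp_rot: [[-0.667, -0.331, -0.668], [-0.234, 0.944, -0.235], [0.708, -0.0, -0.706]]
force: [0.2, -0.5, 0.1]
opening: 0.504
grasp_force: 0.0
```

```bash
python3 - <<'E'
from h import *
for i in range(5): onpeg(i)
a=[viewer.capture("scene")[0][110:270,150:490],viewer.capture("top")[0][120:280,150:490]]
im=cv2.resize(np.vstack(a),None,fx=1.8,fy=1.8,interpolation=cv2.INTER_CUBIC); cv2.imwrite("pics/fin.png",im[:,:,::-1])
E
```

```text
scene 0 386 [[0.026, 0.041, 0.051], [-0.014, 0.015, 0.043], [-0.031, -0.004, 0.025]]
top 0 325 [[0.028, 0.042, 0.052], [-0.018, -0.007, 0.035], [-0.026, 0.003, 0.03]]
scene 1 181 [[0.024, 0.029, 0.039], [-0.011, 0.017, 0.058], [-0.016, -0.003, 0.01]]
top 1 113 [[0.025, 0.033, 0.041], [-0.015, -0.003, 0.035], [-0.013, 0.0, 0.015]]
scene 2 343 [[0.027, 0.042, 0.049], [-0.013, 0.016, 0.043], [-0.031, -0.005, 0.026]]
top 2 356 [[0.029, 0.043, 0.051], [-0.018, -0.004, 0.038], [-0.027, -0.001, 0.028]]
scene 3 151 [[0.022, 0.028, 0.041], [-0.011, 0.013, 0.051], [-0.016, -0.004, 0.01]]
top 3 128 [[0.023, 0.03, 0.043], [-0.016, -0.005, 0.051], [-0.014, -0.001, 0.015]]
scene 4 308 [[0.026, 0.041, 0.049], [-0.014, 0.016, 0.042], [-0.031, -0.008, 0.024]]
top 4 375 [[0.028, 0.042, 0.05], [-0.02, -0.005, 0.036], [-0.028, -0.001, 0.028]]
```

View pics/fin.png

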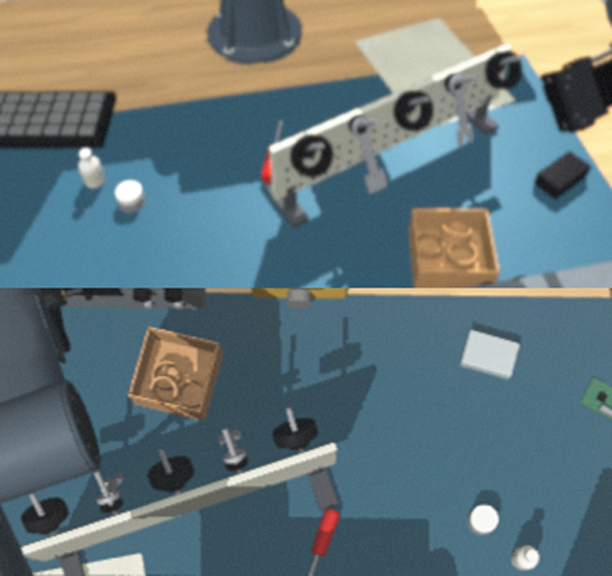

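The last picture shows rolls on pegs 0, 2 and 4, the scraper on peg 1 and the spanner on peg 3. The three cores are in the upright box, around (455,245) in the scene half, and nothing else has moved.

```bash
python3 -c "
from rig import ticket
print(ticket.hand_in())"
```

```text
the job is handed in; nothing more can be done
None
```

I handed in the job at about 69 s of the 208 s allowed. All three cores are in the upright waste box, the rolls hang on pegs 0, 2 and 4, and the scraper (peg 1) and spanner (peg 3) hang by their eyes; hand-in returned no verdict, so this rests on the final camera images and depth readings.

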